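# Tip a few stone discs from the bin into the scale pan

### The job

Pick up the wooden bin of stone discs by its raked carrying bar and tip it gradually over the scale so that only a few discs, two to four of the seven, slide into the pan. Then set the bin, with all the other discs still in it, back upright on its dark wooden board and let go, leaving the jar, the bangle and the magnifier where they are.

Things in the scene. Friction and masses are not known exactly. Their poses are not given: they have to be found in the camera images.
- bin_handle (a point): Middle of the bin's carrying bar, 100 mm above its underside, over its middle. Axes: z up, +x to the open lip, which at first faces away from the robot. The bar runs along y, 86 mm between cheeks, section 14 x 26 mm, raked: its top leans 30 degrees to the back (-x), so fingers that close on the 14 mm must point down and 30 degrees towards the lip. 60 mm is free between discs and bar.
- bin_lip (a point): Middle of the lip edge of the bin, 50 mm ahead (+x) of the bar's middle and 95 mm below it. The bin is a loose wooden box, 103 mm long (x), 98 mm wide, 0.13 to 0.22 kg without discs; side and back walls 36 mm high, no wall at the lip, which is 84 mm wide. Discs leave over the lip when it is tipped lip down.
- bin_floor (a point): Middle of the bin's inner floor, 13 mm above its underside; bin's axes. The floor is level from the back to x = +12 mm, then slopes down 12 degrees to the lip at x = +50 mm. A disc slides once the floor under it is some 24 to 38 degrees steep (not known beforehand): discs on the slope go when the bin is tipped about 12 to 26 degrees, those on the level floor 12 degrees later.
- board (a point): Middle of the top face of the dark wooden board (180 x 170 mm, 18 mm thick, fixed to the table) on which the bin stands at the start. z is up.
- pan (a point): Middle of the inner floor of the round steel pan on the bench scale (fixed); 44 mm above the table. Pan rim 152 mm across, 63 mm above the table; inner floor about 118 mm across. The scale body under it is 36 mm high and reaches 130 mm to -x, 90 mm to +x and 85 mm to either side of this point, in its axes.
- jar_mid (a point): Glass jar with a metal lid, 60 mm across, 75 mm high, loose; point half-way up. A bystander.
- bangle_mid (a point): Wooden bangle lying flat, 68 mm across, 14 mm high, loose; point at its middle. A bystander.
- loupe_mid (a point): Small steel magnifier, 32 mm across, 22 mm high, with a 40 mm handle, loose; point half-way up. A bystander.
- disc0_mid (a point): One of seven alike polished stone discs, 25 mm across, 9 mm thick, about 12 g, at the start lying flat in the bin on its sloping floor by the lip; point at its middle, z along the disc's axis.
- disc1_mid (a point): One of seven alike polished stone discs, 25 mm across, 9 mm thick, about 12 g, at the start lying flat in the bin on its sloping floor by the lip; point at its middle, z along the disc's axis.
- disc2_mid (a point): One of seven alike polished stone discs, 25 mm across, 9 mm thick, about 12 g, at the start lying flat in the bin on its sloping floor by the lip; point at its middle, z along the disc's axis.
- disc3_mid (a point): One of seven alike polished stone discs, 25 mm across, 9 mm thick, about 12 g, at the start lying flat in the bin on its level floor; point at its middle, z along the disc's axis.
- disc4_mid (a point): One of seven alike polished stone discs, 25 mm across, 9 mm thick, about 12 g, at the start lying flat in the bin on its level floor; point at its middle, z along the disc's axis.
- disc5_mid (a point): One of seven alike polished stone discs, 25 mm across, 9 mm thick, about 12 g, at the start lying flat in the bin on its level floor; point at its middle, z along the disc's axis.
- disc6_mid (a point): One of seven alike polished stone discs, 25 mm across, 9 mm thick, about 12 g, at the start lying flat in the bin on its level floor; point at its middle, z along the disc's axis.

How it is judged:
On the way, in this order (a step that is already met when the one before it is completed fails the run):
1. the bin is lifted clear of its board (height (world z) of bin_handle above 0.15 m), for 0.2 s.
2. with the bin still in the air, the first disc lies in the pan (height (world z) of bin_handle above 0.15 m and ((distance between disc0_mid and pan below 0.072 m and height (world z) of disc0_mid below 0.075 m) or (distance between disc1_mid and pan below 0.072 m and height (world z) of disc1_mid below 0.075 m) or (distance between disc2_mid and pan below 0.072 m and height (world z) of disc2_mid below 0.075 m) or (distance between disc3_mid and pan below 0.072 m and height (world z) of disc3_mid below 0.075 m) or (distance between disc4_mid and pan below 0.072 m and height (world z) of disc4_mid below 0.075 m) or (distance between disc5_mid and pan below 0.072 m and height (world z) of disc5_mid below 0.075 m) or (distance between disc6_mid and pan below 0.072 m and height (world z) of disc6_mid below 0.075 m))), for 0.2 s.
At the end, for the whole second after the job is handed in: Two to four discs lie in the pan (within 72 mm of its floor's middle), all others in the bin (within 62 mm of its floor's middle); the bin stands released and upright (within 0.1 rad) on the board, bar's middle within 60 mm of the board's middle seen from above and 110 to 125 mm above the table ((distance between each of disc0_mid, disc1_mid and pan below 0.072 m or distance between each of disc0_mid, disc2_mid and pan below 0.072 m or distance between each of disc0_mid, disc3_mid and pan below 0.072 m or distance between each of disc0_mid, disc4_mid and pan below 0.072 m or distance between each of disc0_mid, disc5_mid and pan below 0.072 m or distance between each of disc0_mid, disc6_mid and pan below 0.072 m or distance between each of disc1_mid, disc2_mid and pan below 0.072 m or distance between each of disc1_mid, disc3_mid and pan below 0.072 m or distance between each of disc1_mid, disc4_mid and pan below 0.072 m or distance between each of disc1_mid, disc5_mid and pan below 0.072 m or distance between each of disc1_mid, disc6_mid and pan below 0.072 m or distance between each of disc2_mid, disc3_mid and pan below 0.072 m or distance between each of disc2_mid, disc4_mid and pan below 0.072 m or distance between each of disc2_mid, disc5_mid and pan below 0.072 m or distance between each of disc2_mid, disc6_mid and pan below 0.072 m or distance between each of disc3_mid, disc4_mid and pan below 0.072 m or distance between each of disc3_mid, disc5_mid and pan below 0.072 m or distance between each of disc3_mid, disc6_mid and pan below 0.072 m or distance between each of disc4_mid, disc5_mid and pan below 0.072 m or distance between each of disc4_mid, disc6_mid and pan below 0.072 m or distance between each of disc5_mid, disc6_mid and pan below 0.072 m) and ((distance between each of disc0_mid, disc1_mid, disc2_mid and pan above 0.072 m or distance between each of disc0_mid, disc1_mid, disc3_mid and pan above 0.072 m or distance between each of disc0_mid, disc1_mid, disc4_mid and pan above 0.072 m or distance between each of disc0_mid, disc1_mid, disc5_mid and pan above 0.072 m or distance between each of disc0_mid, disc1_mid, disc6_mid and pan above 0.072 m or distance between each of disc0_mid, disc2_mid, disc3_mid and pan above 0.072 m or distance between each of disc0_mid, disc2_mid, disc4_mid and pan above 0.072 m or distance between each of disc0_mid, disc2_mid, disc5_mid and pan above 0.072 m or distance between each of disc0_mid, disc2_mid, disc6_mid and pan above 0.072 m or distance between each of disc0_mid, disc3_mid, disc4_mid and pan above 0.072 m or distance between each of disc0_mid, disc3_mid, disc5_mid and pan above 0.072 m or distance between each of disc0_mid, disc3_mid, disc6_mid and pan above 0.072 m or distance between each of disc0_mid, disc4_mid, disc5_mid and pan above 0.072 m or distance between each of disc0_mid, disc4_mid, disc6_mid and pan above 0.072 m or distance between each of disc0_mid, disc5_mid, disc6_mid and pan above 0.072 m or distance between each of disc1_mid, disc2_mid, disc3_mid and pan above 0.072 m or distance between each of disc1_mid, disc2_mid, disc4_mid and pan above 0.072 m or distance between each of disc1_mid, disc2_mid, disc5_mid and pan above 0.072 m) or (distance between each of disc1_mid, disc2_mid, disc6_mid and pan above 0.072 m or distance between each of disc1_mid, disc3_mid, disc4_mid and pan above 0.072 m or distance between each of disc1_mid, disc3_mid, disc5_mid and pan above 0.072 m or distance between each of disc1_mid, disc3_mid, disc6_mid and pan above 0.072 m or distance between each of disc1_mid, disc4_mid, disc5_mid and pan above 0.072 m or distance between each of disc1_mid, disc4_mid, disc6_mid and pan above 0.072 m or distance between each of disc1_mid, disc5_mid, disc6_mid and pan above 0.072 m or distance between each of disc2_mid, disc3_mid, disc4_mid and pan above 0.072 m or distance between each of disc2_mid, disc3_mid, disc5_mid and pan above 0.072 m or distance between each of disc2_mid, disc3_mid, disc6_mid and pan above 0.072 m or distance between each of disc2_mid, disc4_mid, disc5_mid and pan above 0.072 m or distance between each of disc2_mid, disc4_mid, disc6_mid and pan above 0.072 m or distance between each of disc2_mid, disc5_mid, disc6_mid and pan above 0.072 m or distance between each of disc3_mid, disc4_mid, disc5_mid and pan above 0.072 m or distance between each of disc3_mid, disc4_mid, disc6_mid and pan above 0.072 m or distance between each of disc3_mid, disc5_mid, disc6_mid and pan above 0.072 m or distance between each of disc4_mid, disc5_mid, disc6_mid and pan above 0.072 m)) and (distance between disc0_mid and pan below 0.072 m or distance between disc0_mid and bin_floor below 0.062 m) and (distance between disc1_mid and pan below 0.072 m or distance between disc1_mid and bin_floor below 0.062 m) and (distance between disc2_mid and pan below 0.072 m or distance between disc2_mid and bin_floor below 0.062 m) and (distance between disc3_mid and pan below 0.072 m or distance between disc3_mid and bin_floor below 0.062 m) and (distance between disc4_mid and pan below 0.072 m or distance between disc4_mid and bin_floor below 0.062 m) and (distance between disc5_mid and pan below 0.072 m or distance between disc5_mid and bin_floor below 0.062 m) and (distance between disc6_mid and pan below 0.072 m or distance between disc6_mid and bin_floor below 0.062 m) and horizontal distance between bin_handle and board below 0.06 m and height (world z) of bin_handle between 0.11 and 0.125 m and angle between bin_handle's own z axis and vertical below 0.1 rad); the robot touches nothing.
It fails at once if the jar, the bangle or the magnifier is moved more than 30 mm (distance of any of jar_mid, bangle_mid, loupe_mid from where it was at the start of the episode above 0.03 m).
It also fails if it takes over 64 s, if anything falls off the work surface, if the arm or the gripper's body presses on something with over 40 N, if the wrist force passes 120 N, or if a joint passes its speed limit or range.

### The arm

A 6-joint arm with a two-finger parallel gripper is mounted at the origin on the work surface. World frame = base frame: x ahead of the robot, y to its left, z up, the work surface at z = 0. Lengths are in m, angles in rad, forces in N, time in s.
With the tool pointing down it reaches from about 0.375 to 0.9 m from the base axis. Payload 3.1 kg.
Tool frame: the origin (TCP) lies at the very end of the fingers, on their centre line; the grasp point (between the pads) lies 19 mm behind it (hold_point_z is the distance from the TCP to the grasp point, in m); x points along the fingers, y is the direction in which the jaws open and shut, and the axes are right-handed (so a half turn about x gives the same grasp; the last joint's range is limited). The gripper opens to 87 mm and grips with 3 to 60 N. Pads are 19 mm wide; open, the fingers measure 117 mm over their backs; the gripper's body (75 mm by 190 mm) begins 51 mm behind the grasp point.
Start: joints at [0.987, 0.527, 1.433, -0, 1.181, -0.178], TCP at [0.247, 0.574, 0.223] pointing down, gripper open.
Joint ranges: [-3.08, 3.08], [-0.75, 2.2], [0.22, 2.44], [-1.43, 4.57], [0, 2.65], [-2.85, 2.85]. Speed limits (rad/s): [2.79, 2.79, 3.14, 3.14, 3.14, 3.14].

### API

Orientations are given as a unit quaternion [x, y, z, w].
In Python, from rig import * gives the robot as it stands.
- The arm moves only by the tool send_rows, never from a script. Its argument "steps" is a list that holds one entry, the list of rows, each a list of 6 numbers: the shift along the tool's x, y, z in cm, then the turn, a rotation vector about the tool's x, y, z in units of 6 degrees (1.0 is 6 degrees). In form: [[[x, y, z, wx, wy, wz], ...]]. A call has 1 to 8 rows; each row shifts and turns the pose as measured when the row begins, along the tool's axes as they then stand; what a row does not reach is not made up. A row lasts 1/12 s, in which the tool goes at most 41.7 mm and 7.16 degrees, less where a joint would pass 70% of its speed; a pose out of reach is approached as far as the arm can. A call is refused whole if a number of a shift passes 4.17 or a number of a turn 1, either way. A call with a gripper value outside its range is refused whole. "gripper" is the closure, from 0 (fully open) to 1 (shut), set as the call begins (left out, the last holds). The fingers move at their own pace and stop on an object; "force" is the grip in N (left out, the last holds). Time passes only in rows, so rows that do not move let the fingers close. It gives the time, the measured TCP pose, the force and the opening at its end, in the units of the state.
- get_obs(): the state, without advancing time (a new reading comes with each control period).
- camera(name): name is "scene" or "top" or "wrist"; returns (picture, depth): 400x640x3 uint8, red, green, blue; 400x640 float32, m along the optical axis (not along the pixel's ray), 0 where there is no reading.
- camera_params(name): a dict with "intrinsics" (3x3 intrinsics, pixels), "D" ([k1, k2, p1, p2, k3] as OpenCV has them; the pictures are not rectified), "position" and "attitude" of the camera in the world; the wrist camera has in their place "T_tool_cam" (4x4, takes a point from camera to tool coordinates, whose origin is the TCP and whose axes are the tool frame's). Camera axes: x right, y down, z forward; pixel columns grow to the right and rows downward; lengths in m; the calibration is good to about 2 mm. A picture is of the moment at which its call begins: read the wrist's pose just before it. camera_params takes no time and is no camera call.
- hand_in(): hands the job in, once; it reports no verdict.
The state is a dict: "time": time; "q": joint angles; "joint_velocities": joint speeds; "joint_torque": joint torques, N m; "position": TCP position; "tool_rot": TCP orientation; "ft_force": force on the tool from outside, world axes, zero at the start; "moment": the same for the moment, N m; "grip_width": finger opening in m.
Only numpy, scipy, OpenCV 4.12 (cv2) and the standard library are available. Lean on these libraries where they do the work, as an engineer would, in place of code of your own. Each camera call takes 0.05 s, during which the arm holds its last target.

## Working session

There is one attempt and no reset: what is moved stays moved. The work goes in short steps, Python scripts to look and compute and a tool call to move; the robot and the scene stay as the last step left them, time stands still between calls to the robot, and variables do not carry over. Pictures are saved under pics/ and viewed, and the job is handed in when it is done.

Besides the shell and the picture viewer there is one more tool, called after "Emit:" as name(argument=value, ...), one argument or row to a line, values as JSON. send_rows: Moves the arm, as the interface text tells. Its arguments: {"type":"object","properties":{"steps":{"type":"array"},"gripper":{"type":"number"},"force":{"type":"number"}},"required":["steps"]}

```bash
ls; mkdir -p pics; cat > h.py <<'E'
from rig import *
import numpy as np, cv2
from scipy.spatial.transform import Rotation as R
def save(im,n): cv2.imwrite('pics/'+n,im[:,:,::-1])
E
python3 - <<'E'
from h import *
o=get_obs(); print(o)
for n in ['scene','top','wrist']:
    im,d=camera(n); save(im,n+'0.png'); np.savez('/tmp/'+n+'0.npz',im=im,d=d); print(n,camera_params(n))
E
```

```text
pics
{'time': 0.0, 'q': array([ 9.86538291e-01,  5.28469339e-01,  1.43389419e+00,  3.89591934e-06,
        1.18139378e+00, -1.78525831e-01]), 'joint_velocities': array([ 1.51001107e-03, -7.55550390e-04, -1.33722066e-04, -4.37265128e-04,
        3.22381713e-03, -3.75682672e-05]), 'joint_torque': array([-2.00201190e-03, -4.40047646e+01, -1.76591456e+01,  6.31397171e-02,
        5.80892572e-02, -1.44967553e-04]), 'position': array([0.24626065, 0.57364671, 0.22157227]), 'tool_rot': array([ 0.14175667,  0.69289178, -0.14317638,  0.69231969]), 'ft_force': array([0.4083922 , 0.10740228, 0.08491479]), 'moment': array([-0.0441532 , -0.01437396,  0.00485676]), 'grip_width': 0.08706027982101039}
scene {'intrinsics': array([[452.97399811,   0.        , 315.95473803],
       [  0.        , 452.97399811, 199.49917804],
       [  0.        ,   0.        ,   1.        ]]), 'D': array([-0.12340465,  0.        ,  0.        ,  0.        ,  0.        ]), 'position': array([1.1934431 , 0.12452618, 0.61290175]), 'attitude': array([ 0.55632931,  0.71694535, -0.33683952, -0.2510502 ])}
top {'intrinsics': ar
[... 270 characters left out ...]
91435,  0.98475363]), 'attitude': array([-0.69653802,  0.71372714, -0.05146416,  0.05272367])}
wrist {'intrinsics': array([[296.54548651,   0.        , 326.80678097],
       [  0.        , 296.54548651, 196.03273024],
       [  0.        ,   0.        ,   1.        ]]), 'D': array([-0.0355893,  0.       ,  0.       ,  0.       ,  0.       ]), 'T_tool_cam': array([[ 1.46041925e-04, -2.46283350e-01,  9.69197859e-01,
        -1.61880784e-01],
       [ 9.99998544e-01, -1.61212535e-03, -5.60341049e-04,
        -5.08498746e-04],
       [ 1.70047111e-03,  9.69196529e-01,  2.46282756e-01,
        -6.77244864e-02],
       [ 0.00000000e+00,  0.00000000e+00,  0.00000000e+00,
         1.00000000e+00]])}
```

View pics/scene0.png

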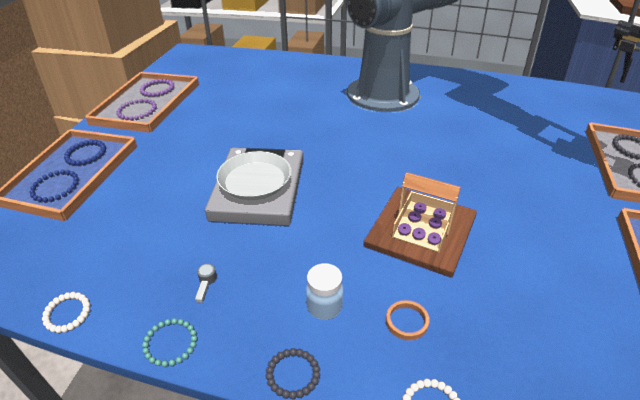

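View pics/top0.png

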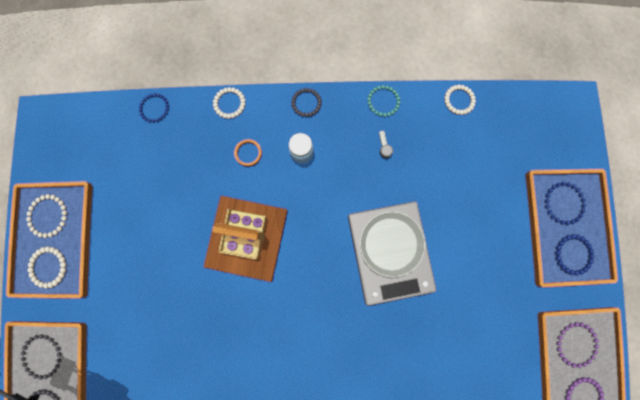

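```bash
cat >> h.py <<'E'
def pose(n):
    p=camera_params(n)
    if n=='wrist':
        o=get_obs(); T=np.eye(4);T[:3,:3]=R.from_quat(o['tool_rot']).as_matrix();T[:3,3]=o['position'];T=T@p['T_tool_cam']
        return p['intrinsics'],p['D'],T[:3,:3],T[:3,3]
    return p['intrinsics'],p['D'],R.from_quat(p['attitude']).as_matrix(),np.array(p['position'])
def cloud(n,d,P=None):
    K,D,A,t=P or pose(n)
    v,u=np.mgrid[:400,:640]
    r=cv2.undistortPoints(np.stack([u,v],-1).reshape(-1,1,2).astype(np.float64),K,D).reshape(400,640,2)
    r=np.dstack([r,np.ones((400,640))])*d[...,None]
    W=r@A.T+t; W[d<=0]=np.nan
    return W
def plane(n,uv,z,P=None):
    K,D,A,t=P or pose(n)
    r=cv2.undistortPoints(np.array(uv,float).reshape(-1,1,2),K,D).reshape(-1,2)
    r=np.c_[r,np.ones(len(r))]@A.T
    return t+r*((z-t[2])/r[:,2])[:,None]
def proj(n,X,P=None):
    K,D,A,t=P or pose(n)
    c=(np.atleast_2d(X)-t)@A
    return cv2.projectPoints(c,np.zeros(3),np.zeros(3),K,D)[0].reshape(-1,2)
E
python3 - <<'E'
from h import *
for n,(x,y,w,h,s) in {'top':(190,180,110,110,7),'scene':(350,160,140,120,5)}.items():
    f=np.load(f'/tmp/{n}0.npz'); save(cv2.resize(f['im'][y:y+h,x:x+w],None,fx=s*.75,fy=s*.75,interpolation=cv2.INTER_CUBIC),n+'0c.png')
    hsv=cv2.cvtColor(f['im'],cv2.COLOR_RGB2HSV); W=cloud(n,f['d'])
    print(n,'table z',np.nanmedian(W[300:330,290:330,2]) if n=='top' else np.nanmedian(W[330:350,200:250,2]))
    z=W[...,2]; x_,y_=W[...,0],W[...,1]
    # board: height band 10-26mm, y>0.05
    m=(z>0.012)&(z<0.024)&(x_>.3)&(x_<.6)&(y_>0.05)&(y_<.35)
    m=cv2.morphologyEx(m.astype(np.uint8),cv2.MORPH_OPEN,np.ones((3,3)))
    pts=W[m>0][:,:2].astype(np.float32); print('board',len(pts),cv2.minAreaRect(pts),np.nanmedian(z[m>0]))
    mb=(z>0.085)&(z<0.16)&(x_>.3)&(x_<.6)&(y_>0.05)&(y_<.35)
    pts=W[mb].astype(np.float32); print('bar',len(pts),cv2.minAreaRect(pts[:,:2]),pts.mean(0),pts.min(0),pts.max(0))
    mp=(z>0.052)&(z<0.075)&(x_>.3)&(x_<.65)&(y_<0.0)&(y_>-.35)
    pts=W[mp].astype(np.float32); print('pan rim',len(pts),cv2.fitEllipse(pts[:,:2]),cv2.minEnclosingCircle(pts[:,:2]))
    ms=(z>0.028)&(z<0.041)&(x_>.25)&(x_<.7)&(y_<0.0)&(y_>-.35)
    pts=W[ms].astype(np.float32); print('scale',len(pts),cv2.minAreaRect(pts[:,:2]))
    mj=(z>0.065)&(z<0.09)&(x_>.6)&(x_<.8)&(y_<0.15)&(y_>-.0)
    pts=W[mj].astype(np.float32); print('jar',len(pts),cv2.minEnclosingCircle(pts[:,:2]))
E
```

```text
top table z -7.04435921190516e-05
board 2423 ((0.5370450615882874, 0.15556596219539642), (0.16966231167316437, 0.16520479321479797), 76.9906997680664) 0.01780904358929869Traceback (most recent call last):
  File "<stdin>", line 12, in <module>
cv2.error: OpenCV(4.12.0) /io/opencv/modules/imgproc/src/convhull.cpp:143: error: (-215:Assertion failed) total >= 0 && (depth == CV_32F || depth == CV_32S) in function 'convexHull'
```

```bash
python3 - <<'E'
from h import *
for n in ['top','scene']:
    f=np.load(f'/tmp/{n}0.npz'); W=cloud(n,f['d'])
    print(n,W[::80,::106].round(2).tolist() if n=='top' else W[230,430],W[240,245] if n=='top' else W[185,255])
E
```

```text
top [[[1.85, 1.63, -0.75], [1.78, 1.01, -0.75], [1.75, 0.47, -0.75], [1.73, -0.05, -0.76], [1.73, -0.57, -0.76], [1.73, -1.11, -0.76], [1.77, -1.72, -0.76]], [[1.38, 1.54, -0.75], [1.35, 0.97, -0.75], [1.32, 0.46, -0.76], [1.3, -0.04, -0.75], [1.3, -0.53, -0.76], [0.95, -0.6, -0.0], [1.31, -1.61, -0.75]], [[0.97, 1.48, -0.74], [0.75, 0.52, -0.0], [0.74, 0.24, -0.0], [0.74, -0.03, 0.0], [0.73, -0.3, -0.0], [0.72, -0.58, -0.0], [0.9, -1.53, -0.75]], [[0.59, 1.44, -0.74], [0.55, 0.51, -0.0], [0.54, 0.23, 0.02], [0.53, -0.02, 0.0], [0.53, -0.27, 0.06], [0.52, -0.55, -0.0], [0.52, -1.48, -0.75]], [[0.23, 1.42, -0.75], [0.35, 0.5, 0.0], [0.35, 0.24, 0.0], [0.34, -0.02, -0.0], [0.34, -0.27, 0.01], [0.32, -0.54, -0.0], [0.16, -1.43, -0.74]]] [0.5371926  0.15104294 0.03243929]
scene [0.56844813 0.16773423 0.03271312] [ 0.5355272  -0.18502107  0.04627265]
```

View pics/top0c.png

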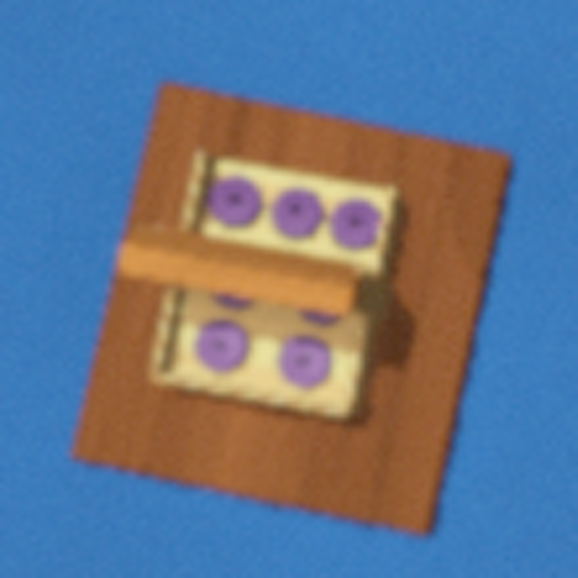

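```bash
cat > m.py <<'E'
from h import *
def run(n,d,im,P=None):
    W=cloud(n,d,P); W[np.isnan(W)]=-9
    z=W[...,2]; x_,y_=W[...,0],W[...,1]
    hsv=cv2.cvtColor(im,cv2.COLOR_RGB2HSV)
    A=(x_>.4)&(x_<.7)&(y_>0.04)&(y_<.3)
    m=(z>0.013)&(z<0.024)&A
    m=cv2.morphologyEx(m.astype(np.uint8),cv2.MORPH_OPEN,np.ones((3,3)))
    pts=W[m>0][:,:2].astype(np.float32); print('board',len(pts),cv2.minAreaRect(pts),np.median(z[m>0]))
    mb=(z>0.1)&(z<0.16)&A
    pts=W[mb].astype(np.float32); print('bar',len(pts),cv2.minAreaRect(pts[:,:2]),pts.mean(0),pts.min(0),pts.max(0))
    m2=(z>0.026)&(z<0.16)&A
    pts=W[m2].astype(np.float32); print('bin all',cv2.minAreaRect(pts[:,:2]))
    B=(x_>.35)&(x_<.8)&(y_<-0.05)&(y_>-.4)
    pts=W[(z>0.056)&(z<0.075)&B].astype(np.float32); print('pan rim',len(pts),cv2.fitEllipse(pts[:,:2]),cv2.minEnclosingCircle(pts[:,:2]))
    pts=W[(z>0.028)&(z<0.041)&B].astype(np.float32); print('scale',len(pts),cv2.minAreaRect(pts[:,:2]))
    pts=W[(z>0.065)&(z<0.09)&(x_>.68)&(x_<.85)&(y_<0.15)&(y_>-.05)].astype(np.float32)
    if len(pts): print('jar',len(pts),cv2.minEnclosingCircle(pts[:,:2]))
E
python3 - <<'E'
from m import *
for n in ['top','scene']:
    f=np.load(f'/tmp/{n}0.npz'); print(n); run(n,f['d'],f['im'])
print(plane('top',[(248,152),(386,145)],.01))
E
```

```text
top
board 3221 ((0.5438635349273682, 0.15401074290275574), (0.1696220189332962, 0.1786632537841797), 76.98563385009766) 0.01781925327311895Traceback (most recent call last):
  File "<stdin>", line 3, in <module>
  File "m.py", line 11, in run
    pts=W[mb].astype(np.float32); print('bar',len(pts),cv2.minAreaRect(pts[:,:2]),pts.mean(0),pts.min(0),pts.max(0))
                                                       ~~~~~~~~~~~~~~~^^^^^^^^^^^
cv2.error: OpenCV(4.12.0) /io/opencv/modules/imgproc/src/convhull.cpp:143: error: (-215:Assertion failed) total >= 0 && (depth == CV_32F || depth == CV_32S) in function 'convexHull'
```

```bash
sed -i 's/pts\[:,:2\]/np.ascontiguousarray(pts[:,:2])/g' m.py
python3 - <<'E'
from m import *
for n in ['top','scene']:
    f=np.load(f'/tmp/{n}0.npz'); print(n); run(n,f['d'],f['im'])
print(plane('top',[(248,152),(386,145)],.01))
W=cloud('top',np.load('/tmp/top0.npz')['d']); print(W[225:247:2,245,:].round(3))
E
```

```text
top
board 3221 ((0.5438635349273682, 0.15401074290275574), (0.1696220189332962, 0.1786632537841797), 76.98563385009766) 0.01781925327311895
bar 488 ((0.5525386929512024, 0.15449553728103638), (0.09631124138832092, 0.02352277562022209), 78.01424407958984) [0.55187935 0.15288974 0.1252511 ] [0.5319932  0.10581809 0.10144059] [0.5716053 0.203888  0.1350541]
bin all ((0.5506323575973511, 0.15472663938999176), (0.09663590788841248, 0.10319935530424118), 78.46817779541016)
pan rim 615 ((0.5197664499282837, -0.19200991094112396), (0.1420869082212448, 0.14360280334949493), 41.520050048828125) ((0.5199607610702515, -0.19253402948379517), 0.07568373531103134)
scale 3358 ((0.49951642751693726, -0.19619062542915344), (0.21997421979904175, 0.1709519326686859), 9.483288764953613)
jar 403 ((0.7571377158164978, 0.015179499052464962), 0.026835033670067787)
scene
board 3290 ((0.5424277186393738, 0.15358518064022064), (0.17029879987239838, 0.18493075668811798), 76.63162231445312) 0.019797073099400375
bar 927 ((0.552878201007843, 0.15459728240966797), (0.09868957102298737, 0.025029633194208145), 77.9518
[... 216 characters left out ...]
09223937988281)
pan rim 706 ((0.519378662109375, -0.1927911639213562), (0.14195750653743744, 0.1454026699066162), 106.45868682861328) ((0.517090916633606, -0.1930186152458191), 0.07766854763031006)
scale 2610 ((0.49924415349960327, -0.19610002636909485), (0.2241305410861969, 0.1684795767068863), 9.44526481628418)
jar 861 ((0.7568628191947937, 0.014313563704490662), 0.027572795748710632)
[[ 0.75845131  0.14833488  0.01      ]
 [ 0.76789251 -0.19903884  0.01      ]]
[[0.573 0.15  0.037]
 [0.568 0.152 0.029]
 [0.557 0.135 0.118]
 [0.552 0.133 0.128]
 [0.547 0.132 0.133]
 [0.543 0.133 0.129]
 [0.539 0.133 0.127]
 [0.54  0.151 0.031]
 [0.535 0.151 0.032]
 [0.53  0.151 0.031]
 [0.525 0.149 0.041]]
```

```bash
cat >> h.py <<'E'
yaw=np.deg2rad(-12); L=np.array([np.cos(yaw),np.sin(yaw),0]); Yb=np.array([-np.sin(yaw),np.cos(yaw),0]); U=np.array([0,0,1.])
def target(H,th,sgn,back=0):
    """tool pose for bar middle H and bin tipped th deg (lip down); back: retreat of TCP along tool x"""
    a=np.deg2rad(30-th); x=-U*np.cos(a)+L*np.sin(a); z=sgn*Yb; y=np.cross(z,x)
    return np.array(H)+x*(.019-back), R.from_matrix(np.c_[x,y,z])
def delta(p,r,o=None):
    o=o or get_obs(); c=R.from_quat(o['tool_rot'])
    print('t',round(o['time'],2),'shift cm',(c.inv().apply(p-o['position'])*100).round(2),'turn u',(np.rad2deg((c.inv()*r).as_rotvec())/6).round(2),'| err world mm',((p-o['position'])*1000).round(1))
E
python3 - <<'E'
from h import *
o=get_obs(); print(R.from_quat(o['tool_rot']).as_matrix().round(3))
for s in (1,-1):
  print(s); delta(*target([.552,.1545,.118],0,s,.09))
E
```

```text
[[-0.001  0.395  0.919]
 [-0.001  0.919 -0.395]
 [-1.    -0.002 -0.   ]]
1
t 0.15 shift cm [  4.26 -27.14  41.15] turn u [-16.44  -4.42  -3.61] | err world mm [ 270.9 -411.9  -42.3]
-1
t 0.15 shift cm [  4.26 -27.14  41.15] turn u [12.81 -3.42  4.2 ] | err world mm [ 270.9 -411.9  -42.3]
```

Emit:
send_rows(
  steps=[
    [[0, -2.0, 3.0, 0.5, 0, 0], [0, -2.0, 3.0, 0, 0, 0], [0, -2.0, 3.0, 0, 0, 0], [0, -2.0, 3.0, 0, 0, 0], [0, -2.0, 3.0, 0, 0, 0], [0, -2.0, 3.0, 0, 0, 0], [0, -2.0, 3.0, 0, 0, 0], [0, -2.0, 3.0, 0, 0, 0]],
  ],
  gripper=0.35,
  force=35,
)

```text
time: 0.82
position: [0.393, 0.3222, 0.2186]
tool_rot: [0.157, 0.691, -0.156, 0.688]
ft_force: [-0.2, 0.0, 0.2]
grip_width: 0.0571
```

Emit:
send_rows(
  steps=[
    [[0, 0, 0, 1, -0.2, 0.3], [0, 0, 0, 1, -0.2, 0.3], [0, 0, 0, 1, -0.2, 0.3], [0, 0, 0, 1, -0.2, 0.3], [0, 0, 0, 1, -0.2, 0.3], [0, 0, 0, 1, -0.2, 0.3], [0, 0, 0, 1, -0.2, 0.3], [0, 0, 0, 1, -0.2, 0.3]],
  ],
)

```text
time: 1.48
position: [0.4005, 0.312, 0.2179]
tool_rot: [0.509, 0.469, -0.363, 0.624]
ft_force: [-0.3, -0.1, -0.1]
grip_width: 0.0568
```

```bash
python3 - <<'E'
from h import *
print(get_obs()['grip_width'],get_obs()['q'].round(2))
delta(*target([.552,.1545,.118],0,-1,.09))
E
```

```text
0.05677124388239878 [ 0.52  0.3   1.91 -0.21  0.66  0.44]
t 1.48 shift cm [ 6.78  6.46 17.  ] turn u [ 3.9  -1.27  2.02] | err world mm [ 116.8 -150.1  -38.4]
```

Emit:
send_rows(
  steps=[
    [[0, 0.8, 2.4, 1, -0.3, 0.5], [0, 0.8, 2.4, 1, -0.3, 0.5], [0, 0.6, 2.4, 1, -0.3, 0.5], [0, 0.4, 2.4, 1, -0.3, 0.5], [0, 0, 2.4, 0, 0, 0], [0, 0, 2.0, 0, 0, 0], [0, 0, 1.5, 0, 0, 0]],
  ],
)

```text
time: 2.07
position: [0.4158, 0.1672, 0.2285]
tool_rot: [0.644, 0.298, -0.414, 0.57]
ft_force: [-0.2, -0.1, -0.5]
grip_width: 0.0568
```

```bash
python3 - <<'E'
from h import *
delta(*target([.552,.1545,.118],0,-1,.09))
E
```

```text
t 2.07 shift cm [ 9.19  6.39 -1.4 ] turn u [ 0.09 -0.14  0.14] | err world mm [101.5  -5.3 -49. ]
```

Emit:
send_rows(
  steps=[
    [[0.5, 2.2, -0.5, 0.1, -0.15, 0.15], [0.5, 2.2, -0.5, 0, 0, 0], [1.0, 1.8, -0.3, 0, 0, 0], [2, 0.2, 0, 0, 0, 0], [2, 0, 0, 0, 0, 0], [1, 0, 0, 0, 0, 0], [0, 0, 0, 0, 0, 0]],
  ],
)

```text
time: 2.65
position: [0.5069, 0.1553, 0.1979]
tool_rot: [0.646, 0.284, -0.419, 0.571]
ft_force: [-0.3, -0.6, 0.0]
grip_width: 0.0568
```

```bash
python3 - <<'E'
from h import *
delta(*target([.552,.1545,.118],0,-1,.09))
delta(*target([.552,.1545,.118],0,-1,0))
P=pose('wrist'); im,d=camera('wrist'); save(im,'w1.png'); 
im,d=camera('scene'); save(cv2.resize(im[120:300,300:540],None,fx=3,fy=3,interpolation=2),'s1.png'); 
print(proj('wrist',np.array([.552,.1545,.118])+np.outer([-.043,0,.043],Yb),P))
E
```

```text
t 2.65 shift cm [ 2.02 -0.16 -0.87] turn u [-0.06  0.07  0.01] | err world mm [ 10.4   6.5 -18.4]
t 2.65 shift cm [11.02 -0.16 -0.94] turn u [-0.06  0.07  0.01] | err world mm [ 54.4  -2.8 -96.3]
[[326.50375524 233.77807069]
 [326.10784398 187.9420964 ]
 [325.67883654 138.13370719]]
```

View pics/w1.png

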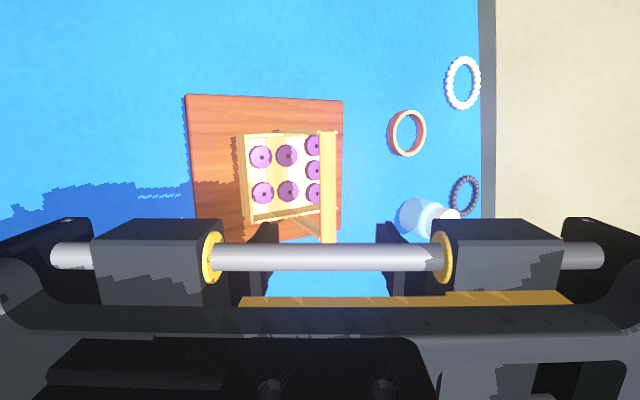

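View pics/s1.png

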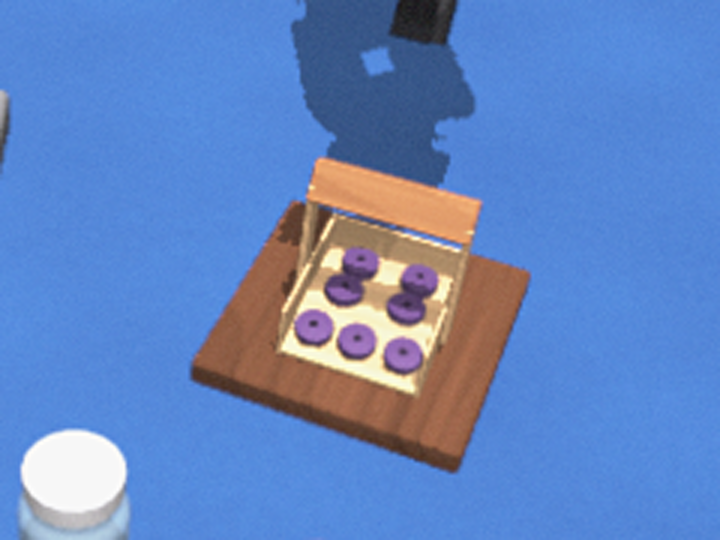

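Emit:
send_rows(
  steps=[
    [[1.5, -0.05, -0.4, 0, 0, 0], [2, -0.05, -0.3, 0, 0, 0], [2, 0, -0.2, 0, 0, 0], [2, 0, 0, 0, 0, 0], [1.5, 0, 0, 0, 0, 0], [0.8, 0, 0, 0, 0, 0], [0.2, 0, 0, 0, 0, 0]],
  ],
)

```text
time: 3.33
position: [0.5582, 0.1566, 0.1164]
tool_rot: [0.649, 0.283, -0.413, 0.573]
ft_force: [0.2, -0.4, -0.7]
grip_width: 0.0569
```

```bash
python3 - <<'E'
from h import *
delta(*target([.552,.1545,.118],0,-1,0))
im,d=camera('wrist'); save(im,'w2.png'); 
E
```

```text
t 3.33 shift cm [ 1.48 -0.42  0.34] turn u [-0.05  0.   -0.11] | err world mm [  3.1  -4.1 -14.9]
```

View pics/w2.png

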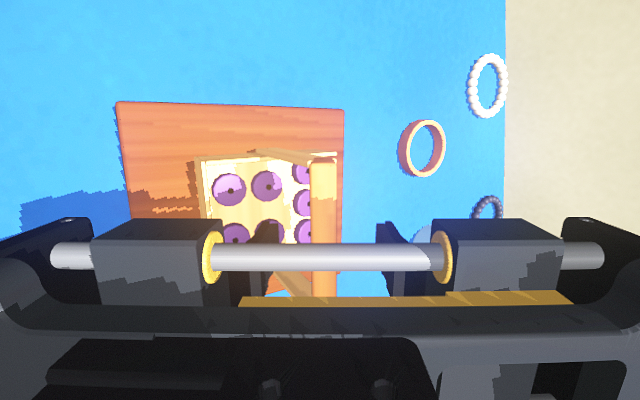

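Emit:
send_rows(
  steps=[
    [[0.7, -0.2, 0.2, 0, 0, -0.1], [0.6, -0.1, 0.1, 0, 0, 0], [0.3, 0, 0, 0, 0, 0], [0, 0, 0, 0, 0, 0]],
  ],
)

```text
time: 3.72
position: [0.5629, 0.1532, 0.1038]
tool_rot: [0.648, 0.286, -0.415, 0.571]
ft_force: [-0.8, -0.1, -0.2]
grip_width: 0.0568
```

```bash
python3 - <<'E'
from h import *
delta(*target([.552,.1545,.118],0,-1,0))
E
```

```text
t 3.72 shift cm [ 0.12 -0.24  0.1 ] turn u [-0.05 -0.01 -0.04] | err world mm [-1.6 -0.6 -2.2]
```

Emit:
send_rows(
  steps=[
    [[0.1, -0.24, 0.1, 0, 0, 0], [0, 0, 0, 0, 0, 0]],
  ],
)

```text
time: 3.88
position: [0.5613, 0.1526, 0.1028]
tool_rot: [0.649, 0.285, -0.414, 0.571]
ft_force: [-0.6, 0.1, -0.7]
grip_width: 0.0568
```

Emit:
send_rows(
  steps=[
    [[0, 0, 0, 0, 0, 0], [0, 0, 0, 0, 0, 0], [0, 0, 0, 0, 0, 0], [0, 0, 0, 0, 0, 0], [0, 0, 0, 0, 0, 0], [0, 0, 0, 0, 0, 0], [0, 0, 0, 0, 0, 0], [0, 0, 0, 0, 0, 0]],
  ],
  gripper=1,
  force=35,
)

```text
time: 4.55
position: [0.5622, 0.1531, 0.1051]
tool_rot: [0.649, 0.285, -0.413, 0.572]
ft_force: [-0.9, -0.0, 0.2]
grip_width: 0.0135
```

```bash
python3 - <<'E'
from h import *
delta(*target([.552,.1545,.118],0,-1,0))
r=R.from_quat(get_obs()['tool_rot']); print(np.eye(3).round(1), r.inv().apply([[0,0,1],[0,-1,0],[1,0,0]]).round(3))
im,d=camera('scene'); save(cv2.resize(im[120:300,300:540],None,fx=3,fy=3,interpolation=2),'s2.png'); 
E
```

```text
t 4.55 shift cm [ 0.27 -0.24  0.08] turn u [-0.05 -0.03 -0.08] | err world mm [-0.9 -0.6 -3.6]
[[1. 0. 0.]
 [0. 1. 0.]
 [0. 0. 1.]] [[-0.862  0.508 -0.005]
 [ 0.103  0.184  0.978]
 [ 0.497  0.842 -0.211]]
```

View pics/s2.png

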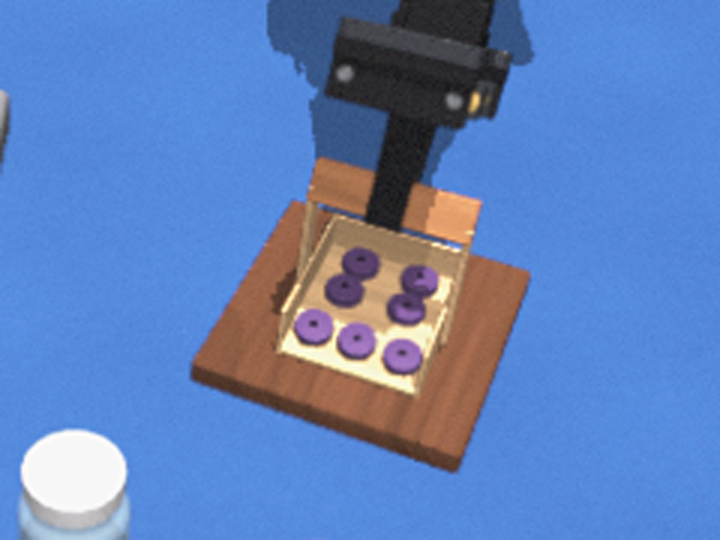

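Emit:
send_rows(
  steps=[
    [[-0.3, 0.2, 0, 0, 0, 0], [-0.5, 0.3, 0, 0, 0, 0], [-0.7, 0.4, 0, 0, 0, 0], [-0.9, 0.5, 0, 0, 0, 0], [-1, 0.6, 0, 0, 0, 0], [-1, 0.6, 0, 0, 0, 0], [-1, 0.6, 0, 0, 0, 0], [-1, 0.6, 0, 0, 0, 0]],
  ],
)

```text
time: 5.27
position: [0.5546, 0.151, 0.1729]
tool_rot: [0.644, 0.29, -0.422, 0.569]
ft_force: [0.8, 0.5, -3.5]
grip_width: 0.0139
```

Emit:
send_rows(
  steps=[
    [[-1, 0.6, 0, 0, 0, 0], [-1, 0.6, 0, 0, 0, 0], [-1, 0.6, 0, 0, 0, 0], [-0.9, 0.5, 0, 0, 0, 0], [-0.6, 0.4, 0, 0, 0, 0], [-0.3, 0.2, 0, 0, 0, 0], [0, 0, 0, 0, 0, 0]],
  ],
)

```text
time: 5.85
position: [0.5506, 0.1497, 0.228]
tool_rot: [0.641, 0.293, -0.427, 0.567]
ft_force: [0.4, 0.1, -2.0]
grip_width: 0.0137
```

```bash
python3 - <<'E'
from h import *
o=get_obs();print(o['q'].round(2),o['position'],o['ft_force'],o['grip_width'])
# pre-pour: lip 32mm behind pan centre, lip z .11 at th=8
C=np.array([.5195,-.1925,0])
for th,lz in((0,.15),(10,.11),(20,.09)):
  t=np.deg2rad(th); 
  lip=C-.032*L+U*lz
  H=lip-L*(.05*np.cos(t)-.095*np.sin(t))+U*(.05*np.sin(t)+.095*np.cos(t))
  print(th,H); delta(*target(H,th,-1),o)
im,d=camera('scene'); save(cv2.resize(im[60:300,300:620],None,fx=2.2,fy=2.2,interpolation=2),'s3.png'); 
E
```

```text
[ 0.17  0.34  1.9  -0.42  0.48  0.71] [0.55062466 0.14968579 0.22804407] [ 0.39868371  0.12666103 -1.98315535] 0.013702675567686397
0 [ 0.4392919  -0.17545124  0.245     ]
t 5.85 shift cm [-1.22 -2.65 34.14] turn u [-0.03  0.09  0.26] | err world mm [-102.  -327.1    0.5]
10 [ 0.456171   -0.179039    0.21223915]
t 5.85 shift cm [ 2.46 -3.02 34.11] turn u [-0.04  0.09 -1.4 ] | err world mm [ -88.1 -330.1  -33.7]
20 [ 0.47402326 -0.18283362  0.19637181]
t 5.85 shift cm [ 4.65 -2.49 34.08] turn u [-0.05  0.09 -3.07] | err world mm [ -73.4 -333.2  -50.4]
```

View pics/s3.png

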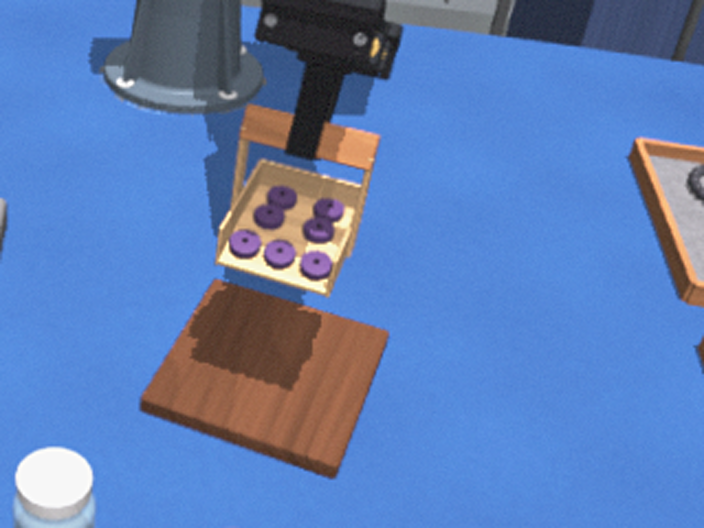

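Emit:
send_rows(
  steps=[
    [[0, 0, 0.5, 0, 0, 0.1], [0, 0, 1, 0, 0, 0.1], [0, -0.1, 1.5, 0, 0, 0.1], [0, -0.1, 2, 0, 0, 0], [0, -0.1, 2, 0, 0, 0], [0, -0.1, 2, 0, 0, 0], [0, -0.1, 2, 0, 0, 0], [0, -0.1, 2, 0, 0, 0]],
  ],
)

```text
time: 6.57
position: [0.5117, 0.0212, 0.2186]
tool_rot: [0.641, 0.288, -0.42, 0.575]
ft_force: [1.1, -0.1, -3.2]
grip_width: 0.0136
```

Emit:
send_rows(
  steps=[
    [[0, -0.1, 2, 0, 0, 0], [0, -0.1, 2, 0, 0, 0], [0, -0.1, 2, 0, 0, 0], [0, -0.1, 2, 0, 0, 0], [0, -0.1, 2, 0, 0, 0], [0, -0.1, 2, 0, 0, 0], [0, -0.1, 2, 0, 0, 0], [0, -0.1, 2, 0, 0, 0]],
  ],
)

```text
time: 7.23
position: [0.4608, -0.1413, 0.2098]
tool_rot: [0.637, 0.292, -0.425, 0.572]
ft_force: [0.3, -0.1, -2.4]
grip_width: 0.0136
```

```bash
cat > g.py <<'E'
from h import *
def goals(lst,off=.032):
  o=get_obs();print(o['q'].round(2),o['position'].round(4),o['ft_force'].round(1),round(o['grip_width'],4))
  r=R.from_quat(o['tool_rot']).as_matrix(); x=r[:,0]; z=r[:,2]
  th=30-np.rad2deg(np.arctan2(x@L,-x[2])); 
  H=o['position']-.019*x; t=np.deg2rad(th); lip=H+L*(.05*np.cos(t)-.095*np.sin(t))-U*(.05*np.sin(t)+.095*np.cos(t))
  C=np.array([.5195,-.1925,0])
  print('tip',th.round(1),'roll',np.rad2deg(np.arcsin(z[2])).round(1),'H',H.round(3),'lip rel pan fwd/lat mm',((lip-C)@L*1e3).round(1),((lip-C)@Yb*1e3).round(1),'lip z',lip[2].round(4))
  for th,lz in lst:
    t=np.deg2rad(th); lip=C-off*L+U*lz
    H=lip-L*(.05*np.cos(t)-.095*np.sin(t))+U*(.05*np.sin(t)+.095*np.cos(t))
    print(th,end=' ');delta(*target(H,th,-1),o)
E
python3 - <<'E'
from g import *
goals([(0,.15),(10,.11)])
E
```

```text
[-0.66  0.24  2.17  0.65  0.33 -1.04] [ 0.4608 -0.1413  0.2098] [ 0.3 -0.1 -2.4] 0.0136
tip 1.2 roll 0.9 H [ 0.452 -0.139  0.226] lip rel pan fwd/lat mm -29.3 38.2 lip z 0.1304
0 t 7.23 shift cm [-1.8   0.49  3.82] turn u [0.08 0.13 0.2 ] | err world mm [-12.2 -36.2  18.8]
10 t 7.23 shift cm [1.88 0.09 3.77] turn u [ 0.07  0.14 -1.46] | err world mm [  1.8 -39.1 -15.4]
```

Emit:
send_rows(
  steps=[
    [[0, 0.1, 1.2, 0, 0.05, -0.2], [0.2, 0, 1.0, 0, 0.05, -0.2], [0.3, 0, 0.8, 0.05, 0, -0.2], [0.3, 0, 0.6, 0, 0, -0.2], [0.3, 0, 0.2, 0, 0, -0.2], [0.3, 0, 0, 0, 0, -0.1], [0.2, 0, 0, 0, 0, -0.1]],
  ],
)

```text
time: 7.82
position: [0.4519, -0.1884, 0.1902]
tool_rot: [0.619, 0.334, -0.467, 0.535]
ft_force: [1.0, 0.1, -1.4]
grip_width: 0.0136
```

```bash
python3 - <<'E'
from g import *
goals([(10,.10),(15,.092)])
im,d=camera('scene'); save(cv2.resize(im[80:260,160:400],None,fx=3,fy=3,interpolation=2),'s4.png'); 
E
```

```text
[-0.73  0.3   2.06  0.36  0.48 -0.8 ] [ 0.4519 -0.1884  0.1902] [ 1.   0.1 -1.4] 0.0136
tip 9.5 roll 0.5 H [ 0.445 -0.187  0.208] lip rel pan fwd/lat mm -40.0 -9.8 lip z 0.1061
10 t 7.82 shift cm [ 0.84  0.61 -1.02] turn u [-0.08  0.12 -0.09] | err world mm [10.7  8.  -5.8]
15 t 7.82 shift cm [ 1.67  1.09 -1.03] turn u [-0.09  0.12 -0.93] | err world mm [ 18.    6.4 -11.8]
```

View pics/s4.png

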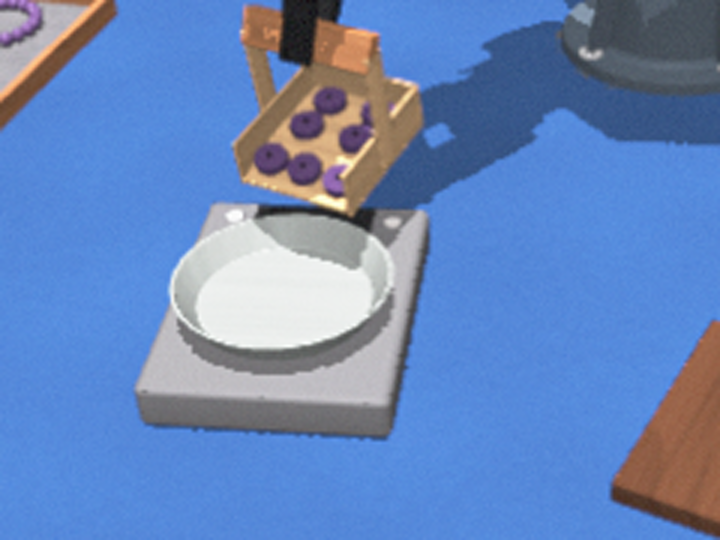

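Emit:
send_rows(
  steps=[
    [[0.3, 0.2, -0.3, 0, 0.05, 0], [0.3, 0.2, -0.3, 0, 0.05, 0], [0.2, 0.2, -0.2, 0, 0, -0.1], [0.1, 0.1, -0.1, 0, 0, -0.1], [0, 0, 0, 0, 0, 0]],
  ],
)

```text
time: 8.28
position: [0.4628, -0.1791, 0.1813]
tool_rot: [0.618, 0.346, -0.469, 0.527]
ft_force: [-0.2, -0.1, -1.9]
grip_width: 0.0134
```

```bash
python3 - <<'E'
from g import *
goals([(12,.092),(14,.09)])
E
```

```text
[-0.69  0.33  2.04  0.33  0.5  -0.74] [ 0.4628 -0.1791  0.1813] [-0.2 -0.1 -1.9] 0.0134
tip 10.9 roll -0.2 H [ 0.457 -0.178  0.199] lip rel pan fwd/lat mm -33.4 1.3 lip z 0.0965
12 t 8.28 shift cm [0.48 0.15 0.13] turn u [-0.08 -0.01 -0.18] | err world mm [ 2.6 -1.9 -4.1]
14 t 8.28 shift cm [0.7  0.39 0.13] turn u [-0.08 -0.01 -0.51] | err world mm [ 5.6 -2.6 -5.3]
```

Emit:
send_rows(
  steps=[
    [[0.1, 0.1, 0.05, 0, 0, -0.1], [0.1, 0.1, 0.05, 0, 0, -0.1], [0.1, 0.1, 0, 0, 0, -0.1], [0.1, 0.1, 0, 0, 0, -0.1], [0, 0, 0, 0, 0, 0]],
  ],
)

```text
time: 8.7
position: [0.4676, -0.1801, 0.1779]
tool_rot: [0.61, 0.361, -0.481, 0.516]
ft_force: [0.1, -1.0, -3.1]
grip_width: 0.0136
```

```bash
cat > look.py <<'E'
from g import *
import sys
goals([])
im,d=camera('scene'); 
hsv=cv2.cvtColor(im,cv2.COLOR_RGB2HSV)
m=cv2.inRange(hsv,(122,60,20),(155,255,255)); m[:, :160]=0
n,l,s,c=cv2.connectedComponentsWithStats(m[:260,:420])
print([(c[i].round(0).tolist(),int(s[i,4])) for i in range(1,n) if s[i,4]>15])
save(cv2.resize(im[80:260,160:400],None,fx=3,fy=3,interpolation=2),sys.argv[1])
E
python3 look.py s5.png
```

```text
[-0.67  0.35  2.    0.25  0.55 -0.65] [ 0.4676 -0.1801  0.1779] [ 0.1 -1.  -3.1] 0.0136
tip 13.6 roll -0.2 H [ 0.462 -0.179  0.196] lip rel pan fwd/lat mm -32.4 1.3 lip z 0.092
[([167.0, 86.0], 109), ([269.0, 125.0], 148), ([282.0, 132.0], 84), ([259.0, 143.0], 176), ([275.0, 148.0], 52)]
```

View pics/s5.png

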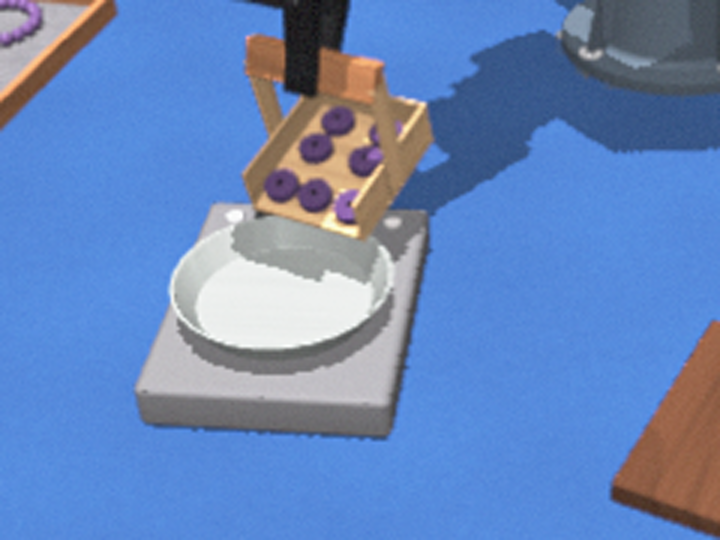

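Emit:
send_rows(
  steps=[
    [[0, 0.1, 0, 0, 0, -0.1], [0, 0.1, 0, 0, 0, -0.1], [0, 0.1, 0, 0, 0, -0.1], [0, 0, 0, 0, 0, 0], [0, 0, 0, 0, 0, 0]],
  ],
)

```text
time: 9.17
position: [0.4704, -0.1807, 0.1788]
tool_rot: [0.604, 0.371, -0.49, 0.508]
ft_force: [-0.0, -0.3, -1.8]
grip_width: 0.0137
```

```bash
python3 look.py s6.png
```

```text
[-0.66  0.36  1.96  0.2   0.6  -0.59] [ 0.4704 -0.1807  0.1788] [-0.  -0.3 -1.8] 0.0137
tip 15.6 roll -0.2 H [ 0.466 -0.18   0.197] lip rel pan fwd/lat mm -32.5 1.3 lip z 0.0923
[([167.0, 86.0], 109), ([272.0, 119.0], 73), ([281.0, 132.0], 85), ([265.0, 128.0], 72), ([259.0, 143.0], 181), ([275.0, 148.0], 55)]
```

View pics/s6.png

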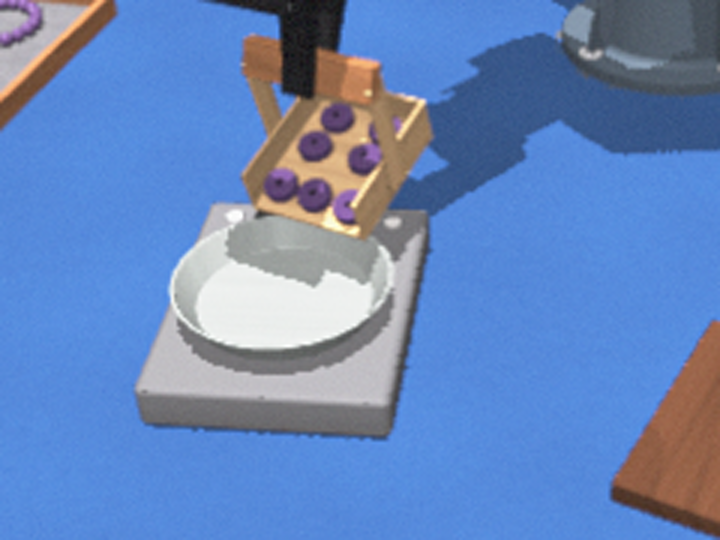

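Emit:
send_rows(
  steps=[
    [[0, 0.1, 0, 0, 0, -0.1], [0, 0.1, 0, 0, 0, -0.1], [0, 0.1, 0, 0, 0, -0.1], [0, 0, 0, 0, 0, 0], [0, 0, 0, 0, 0, 0]],
  ],
)

```text
time: 9.63
position: [0.4734, -0.1815, 0.1797]
tool_rot: [0.597, 0.381, -0.499, 0.499]
ft_force: [0.6, 1.3, -2.7]
grip_width: 0.0138
```

```bash
python3 look.py s7.png; python3 - <<'E'
from h import *
im,d=camera('scene'); W=cloud('scene',d)
hsv=cv2.cvtColor(im,cv2.COLOR_RGB2HSV)
# handle: orange bar points + bin pixels
m=(W[...,2]>.08)&(W[...,0]>.35)&(W[...,0]<.56)&(W[...,1]>-.26)&(W[...,1]<-.1)&(hsv[...,1]>60)&(hsv[...,2]>60)
m&=(hsv[...,0]>8)&(hsv[...,0]<30)
m=cv2.erode(m.astype(np.uint8),np.ones((3,3)))>0
P=W[m]; c=np.array([.5195,-.1925,0]); a=(P-c)@L*1e3; b=(P-c)@Yb*1e3; z=P[:,2]*1e3
# interior floor pixels: |b|<30, low, fit z vs a
k=(abs(b)<30)&(z<160); print(k.sum())
for lo in range(-130,0,10):
  q=k&(a>=lo)&(a<lo+10)
  if q.sum()>2: print(lo+5,np.percentile(z[q],[10,50,90]).round(1),q.sum())
E
```

```text
[-0.64  0.37  1.93  0.15  0.65 -0.54] [ 0.4734 -0.1815  0.1797] [ 0.6  1.3 -2.7] 0.0138
tip 17.5 roll -0.2 H [ 0.469 -0.181  0.198] lip rel pan fwd/lat mm -32.4 1.2 lip z 0.0926
[([167.0, 86.0], 108), ([272.0, 118.0], 73), ([264.0, 128.0], 76), ([281.0, 132.0], 78), ([262.0, 144.0], 234)]
258
-125 [128.2 137.2 144.7] 35
-115 [123.3 126.3 127.3] 13
-105 [120.1 122.  123.9] 18
-95 [117.4 119.1 121.3] 24
-85 [113.5 115.5 117.2] 14
-75 [109.9 111.6 113.3] 41
-65 [107.2 109.2 110.7] 84
-45 [93.  93.4 94.9] 3
-35 [91.2 92.7 94.1] 24
```

View pics/s7.png

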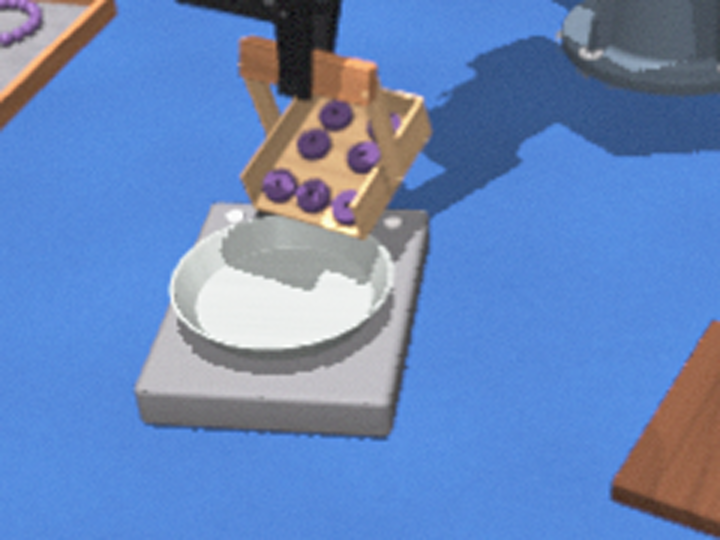

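Emit:
send_rows(
  steps=[
    [[0, 0.1, 0, 0, 0, -0.1], [0, 0.1, 0, 0, 0, -0.1], [0, 0, 0, 0, 0, 0], [0, 0, 0, 0, 0, 0]],
  ],
)

```text
time: 10.07
position: [0.4751, -0.1818, 0.18]
tool_rot: [0.593, 0.388, -0.505, 0.493]
ft_force: [0.1, -0.7, -3.2]
grip_width: 0.0134
```

```bash
python3 look.py s8.png
```

```text
[-0.64  0.37  1.91  0.13  0.69 -0.51] [ 0.4751 -0.1818  0.18  ] [ 0.1 -0.7 -3.2] 0.0134
tip 18.9 roll -0.3 H [ 0.471 -0.181  0.199] lip rel pan fwd/lat mm -32.8 1.2 lip z 0.0926
[([167.0, 86.0], 107), ([271.0, 118.0], 68), ([264.0, 127.0], 80), ([281.0, 131.0], 81), ([258.0, 143.0], 177), ([274.0, 149.0], 60)]
```

View pics/s8.png

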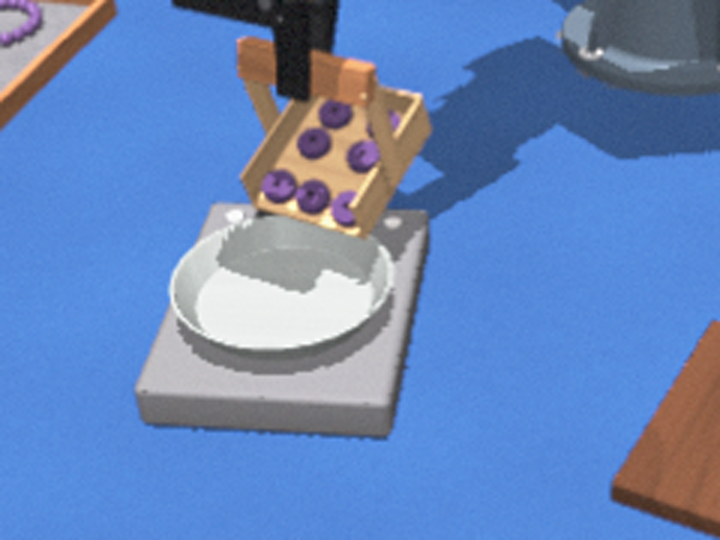

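All seven still in the bin at 19°. Continue.

Emit:
send_rows(
  steps=[
    [[0, 0.1, 0, 0, 0, -0.1], [0, 0.1, 0, 0, 0, -0.1], [0, 0, 0, 0, 0, 0], [0, 0, 0, 0, 0, 0]],
  ],
)

```text
time: 10.45
position: [0.4772, -0.1823, 0.1804]
tool_rot: [0.588, 0.395, -0.51, 0.487]
ft_force: [-0.1, -0.1, -2.4]
grip_width: 0.0134
```

```bash
python3 look.py s9.png
```

```text
[-0.63  0.38  1.89  0.11  0.72 -0.49] [ 0.4772 -0.1823  0.1804] [-0.1 -0.1 -2.4] 0.0134
tip 20.2 roll -0.2 H [ 0.474 -0.182  0.199] lip rel pan fwd/lat mm -32.6 1.1 lip z 0.0928
[([167.0, 86.0], 108), ([271.0, 118.0], 64), ([264.0, 127.0], 77), ([280.0, 131.0], 79), ([257.0, 144.0], 181), ([273.0, 150.0], 67)]
```

View pics/s9.png

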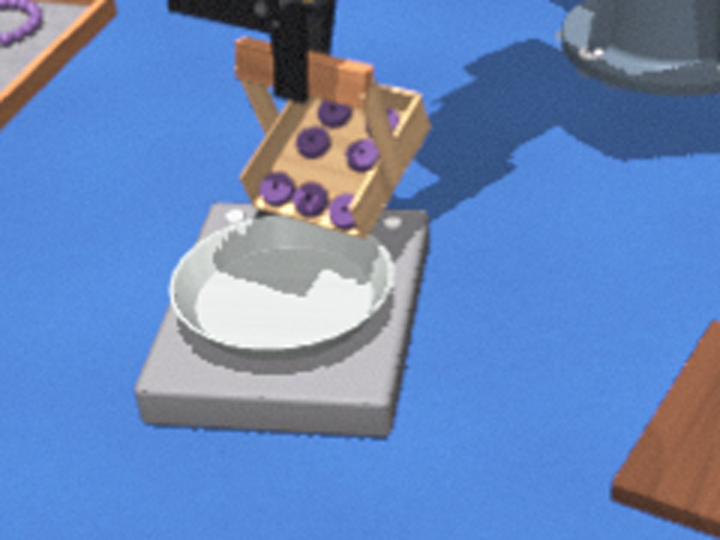

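Emit:
send_rows(
  steps=[
    [[0, 0.05, 0, 0, 0, -0.05], [0, 0, 0, 0, 0, 0], [0, 0, 0, 0, 0, 0], [0, 0, 0, 0, 0, 0], [0, 0, 0, 0, 0, 0], [0, 0, 0, 0, 0, 0]],
  ],
)

```text
time: 11.0
position: [0.4775, -0.1823, 0.1804]
tool_rot: [0.587, 0.397, -0.512, 0.486]
ft_force: [0.2, -0.0, -1.0]
grip_width: 0.0138
```

```bash
python3 look.py s10.png
```

```text
[-0.63  0.38  1.88  0.1   0.73 -0.48] [ 0.4775 -0.1823  0.1804] [ 0.2 -0.  -1. ] 0.0138
tip 20.5 roll -0.3 H [ 0.474 -0.182  0.199] lip rel pan fwd/lat mm -32.8 1.2 lip z 0.0927
[([167.0, 86.0], 107), ([271.0, 118.0], 61), ([291.0, 118.0], 16), ([264.0, 127.0], 76), ([280.0, 131.0], 79), ([262.0, 147.0], 248)]
```

View pics/s10.png

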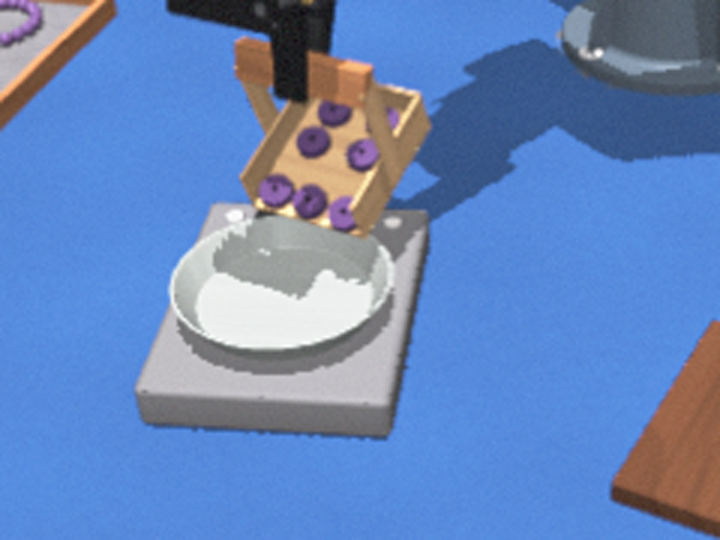

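Emit:
send_rows(
  steps=[
    [[0, 0.1, 0, 0, 0, -0.1], [0, 0.05, 0, 0, 0, -0.05], [0, 0, 0, 0, 0, 0], [0, 0, 0, 0, 0, 0], [0, 0, 0, 0, 0, 0]],
  ],
)

```text
time: 11.47
position: [0.4792, -0.1828, 0.1807]
tool_rot: [0.584, 0.402, -0.516, 0.481]
ft_force: [-0.0, -0.2, -2.3]
grip_width: 0.0134
```

```bash
python3 look.py s11.png
```

```text
[-0.62  0.39  1.86  0.09  0.76 -0.46] [ 0.4792 -0.1828  0.1807] [-0.  -0.2 -2.3] 0.0134
tip 21.5 roll -0.2 H [ 0.476 -0.182  0.2  ] lip rel pan fwd/lat mm -32.5 1.1 lip z 0.0928
[([167.0, 86.0], 108), ([270.0, 117.0], 56), ([290.0, 119.0], 17), ([264.0, 127.0], 79), ([280.0, 131.0], 79), ([256.0, 147.0], 185), ([273.0, 153.0], 93)]
```

View pics/s11.png

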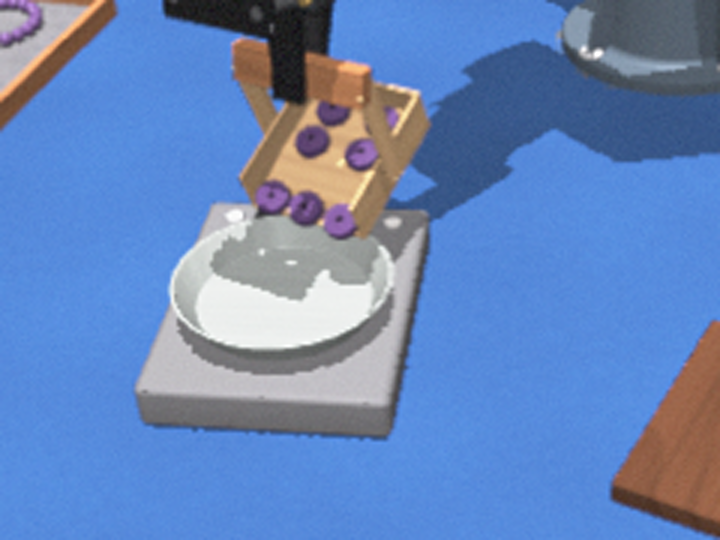

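Emit:
send_rows(
  steps=[
    [[0, 0, 0, 0, 0, 0], [0, 0, 0, 0, 0, 0], [0, 0, 0, 0, 0, 0], [0, 0, 0, 0, 0, 0], [0, 0, 0, 0, 0, 0]],
  ],
)

```text
time: 11.93
position: [0.479, -0.1826, 0.1807]
tool_rot: [0.584, 0.402, -0.516, 0.481]
ft_force: [0.5, -0.8, -2.9]
grip_width: 0.0139
```

```bash
python3 look.py s12.png
```

```text
[-0.62  0.39  1.86  0.09  0.76 -0.46] [ 0.479  -0.1826  0.1807] [ 0.5 -0.8 -2.9] 0.0139
tip 21.5 roll -0.3 H [ 0.476 -0.182  0.199] lip rel pan fwd/lat mm -32.9 1.2 lip z 0.0927
[([166.0, 86.0], 110), ([270.0, 117.0], 55), ([290.0, 118.0], 16), ([264.0, 127.0], 77), ([280.0, 131.0], 76), ([256.0, 147.0], 180), ([273.0, 154.0], 93)]
```

View pics/s12.png

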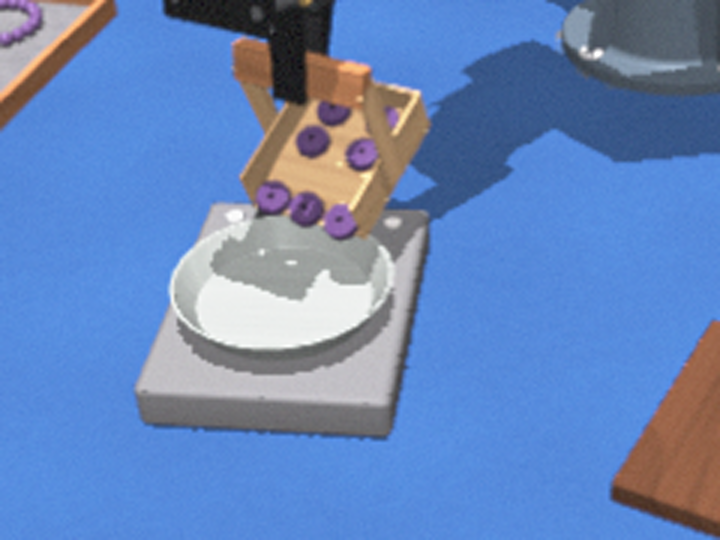

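Emit:
send_rows(
  steps=[
    [[0, 0.1, 0, 0, 0, -0.1], [0, 0.05, 0, 0, 0, -0.05], [0, 0, 0, 0, 0, 0], [0, 0, 0, 0, 0, 0], [0, 0, 0, 0, 0, 0], [0, 0, 0, 0, 0, 0]],
  ],
)

```text
time: 12.48
position: [0.481, -0.1833, 0.1811]
tool_rot: [0.58, 0.406, -0.52, 0.477]
ft_force: [-0.2, 0.2, -1.4]
grip_width: 0.0139
```

```bash
python3 look.py s13.png
```

```text
[-0.61  0.4   1.85  0.08  0.78 -0.45] [ 0.481  -0.1833  0.1811] [-0.2  0.2 -1.4] 0.0139
tip 22.5 roll -0.2 H [ 0.479 -0.183  0.2  ] lip rel pan fwd/lat mm -32.1 1.0 lip z 0.0931
[([167.0, 86.0], 109), ([270.0, 118.0], 43), ([289.0, 118.0], 21), ([263.0, 127.0], 78), ([280.0, 131.0], 75), ([252.0, 173.0], 155), ([269.0, 178.0], 79)]
```

View pics/s13.png

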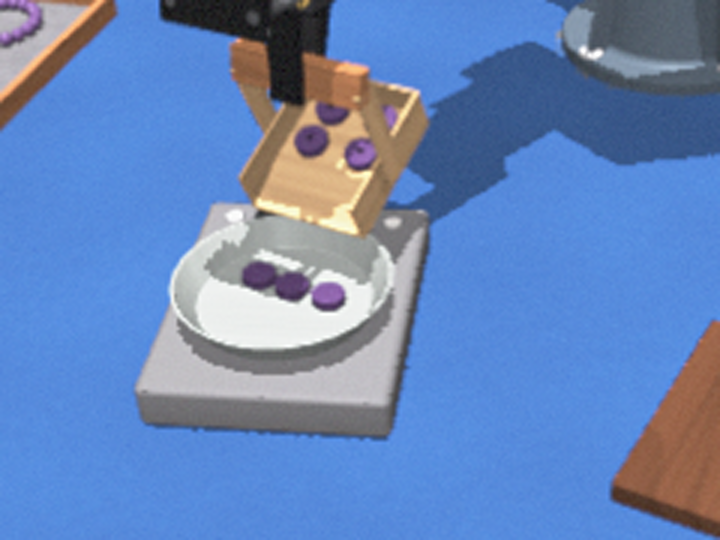

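Three discs lie in the pan (zoomed px 258/275, 292/286, 328/296), and four remain in the bin. Tip back and lift.

Emit:
send_rows(
  steps=[
    [[-0.2, -0.1, 0, 0, 0, 0.15], [-0.5, -0.2, 0, 0, 0, 0.3], [-0.7, -0.3, 0, 0, 0, 0.4], [-0.8, -0.3, 0, 0, 0, 0.4], [-0.8, -0.2, 0, 0, 0, 0.4], [-0.8, 0, 0, 0, 0, 0.4], [-0.8, 0.2, 0, 0, 0, 0.4], [-0.5, 0.2, 0, 0, 0, 0.3]],
  ],
)

```text
time: 13.2
position: [0.4593, -0.178, 0.231]
tool_rot: [0.634, 0.315, -0.442, 0.551]
ft_force: [-0.7, 0.2, -2.7]
grip_width: 0.0139
```

```bash
python3 look.py s14.png; python3 - <<'E'
from h import *
delta(*target([.552,.1545,.23],0,-1,0))
E
```

```text
[-0.73  0.21  2.06  0.43  0.53 -0.85] [ 0.4593 -0.178   0.231 ] [-0.7  0.2 -2.7] 0.0139
tip 5.2 roll -0.1 H [ 0.451 -0.176  0.248] lip rel pan fwd/lat mm -28.7 1.7 lip z 0.1491
[([167.0, 86.0], 107), ([266.0, 105.0], 142), ([280.0, 110.0], 78), ([252.0, 173.0], 156), ([269.0, 178.0], 80)]
t 13.25 shift cm [  2.92   1.93 -34.42] turn u [-0.07  0.    0.86] | err world mm [102.8 329.9 -17.5]
```

View pics/s14.png

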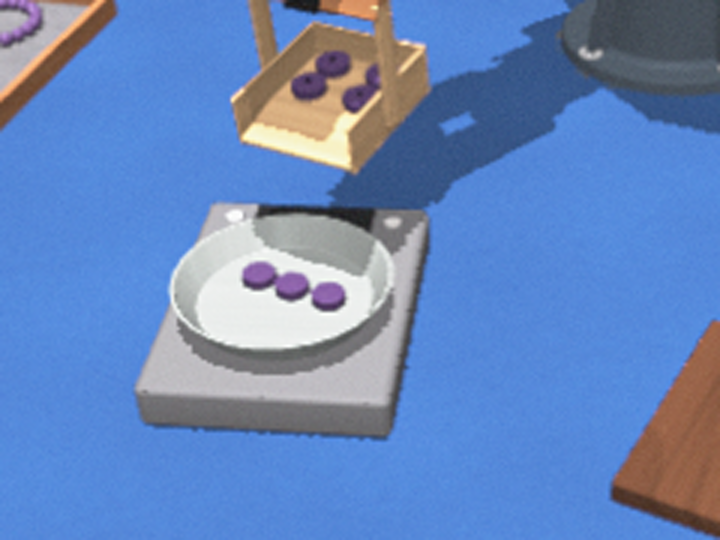

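Now back laterally over the board.

Emit:
send_rows(
  steps=[
    [[0, 0, -0.5, 0, 0, 0.2], [0, 0, -1, 0, 0, 0.2], [0, 0.1, -1.5, 0, 0, 0.2], [0, 0.1, -2, 0, 0, 0.1], [0, 0.1, -2, 0, 0, 0], [0, 0.1, -2, 0, 0, 0], [0, 0.1, -2, 0, 0, 0], [0, 0.1, -2, 0, 0, 0]],
  ],
)

```text
time: 13.92
position: [0.4904, -0.0516, 0.2348]
tool_rot: [0.647, 0.286, -0.425, 0.565]
ft_force: [-0.7, 0.1, -2.0]
grip_width: 0.0138
```

Emit:
send_rows(
  steps=[
    [[0, 0.1, -2, 0, 0, 0], [0, 0.1, -2, 0, 0, 0], [0, 0.1, -2, 0, 0, 0], [0, 0.1, -2, 0, 0, 0], [0, 0.1, -2, 0, 0, 0], [0, 0.1, -1.5, 0, 0, 0], [0, 0, -1, 0, 0, 0], [0, 0, -0.5, 0, 0, 0]],
  ],
)

```text
time: 14.58
position: [0.524, 0.0835, 0.2369]
tool_rot: [0.645, 0.288, -0.426, 0.565]
ft_force: [-0.0, 0.7, -1.8]
grip_width: 0.0135
```

```bash
python3 - <<'E'
from g import *
goals([])
p,r=target([.552,.1545,.23],0,-1,0); p=np.array([.562,.153,.2])
delta(p,r)
E
```

```text
[ 0.02  0.26  2.   -0.3   0.4   0.49] [0.524  0.0835 0.2369] [-0.   0.7 -1.8] 0.0135
tip 1.1 roll 0.1 H [0.515 0.086 0.254] lip rel pan fwd/lat mm -13.9 271.1 lip z 0.1576
t 14.58 shift cm [ 4.26  0.09 -7.63] turn u [-0.14  0.09  0.18] | err world mm [ 38.   69.5 -36.9]
```

Emit:
send_rows(
  steps=[
    [[0, 0, -0.8, 0, 0, 0.1], [0, 0, -1.2, -0.05, 0, 0.1], [0.3, 0, -1.5, -0.05, 0.05, 0], [0.6, 0, -1.5, -0.05, 0.05, 0], [0.8, 0, -1.2, 0, 0, 0], [0.8, 0, -0.8, 0, 0, 0], [0.8, 0, -0.4, 0, 0, 0], [0.4, 0, 0, 0, 0, 0]],
  ],
)

```text
time: 15.25
position: [0.5577, 0.1573, 0.2031]
tool_rot: [0.645, 0.288, -0.415, 0.573]
ft_force: [0.2, 0.3, -1.9]
grip_width: 0.0135
```

```bash
python3 - <<'E'
from g import *
p,r=target([.552,.1545,.23],0,-1,0)
delta(np.array([.562,.153,.13]),r);delta(np.array([.562,.153,.1045]),r)
E
```

```text
t 15.25 shift cm [ 6.58 -3.22  0.32] turn u [ 0.02 -0.   -0.01] | err world mm [  4.3  -4.3 -73.1]
t 15.25 shift cm [ 8.79 -4.5   0.32] turn u [ 0.02 -0.   -0.01] | err world mm [  4.3  -4.3 -98.6]
```

Emit:
send_rows(
  steps=[
    [[0.4, -0.2, 0.1, 0, 0, 0], [0.8, -0.4, 0.1, 0, 0, 0], [1, -0.5, 0.1, 0, 0, 0], [1, -0.5, 0, 0, 0, 0], [1, -0.5, 0, 0, 0, 0], [1, -0.5, 0, 0, 0, 0], [0.6, -0.3, 0, 0, 0, 0], [0.3, -0.2, 0, 0, 0, 0]],
  ],
)

```text
time: 15.92
position: [0.5598, 0.1504, 0.1316]
tool_rot: [0.646, 0.287, -0.416, 0.572]
ft_force: [-0.7, 0.5, -1.3]
grip_width: 0.0136
```

```bash
python3 - <<'E'
from g import *
p,r=target([.552,.1545,.23],0,-1,0)
delta(np.array([.562,.153,.1045]),r)
im,d=camera('scene'); save(cv2.resize(im[80:300,300:580],None,fx=2.5,fy=2.5,interpolation=2),'s15.png'); 
E
```

```text
t 15.92 shift cm [ 2.42 -1.21 -0.3 ] turn u [-0.01  0.02 -0.  ] | err world mm [  2.2   2.6 -27.1]
```

View pics/s15.png

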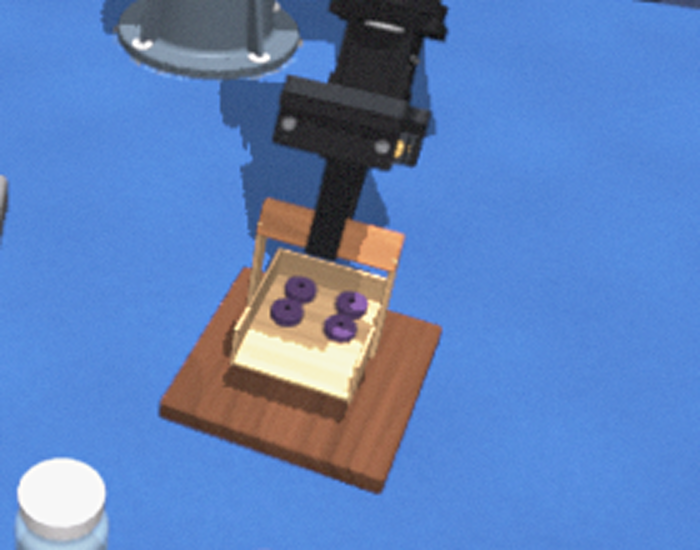

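Emit:
send_rows(
  steps=[
    [[0.5, -0.3, -0.1, 0, 0, 0], [0.5, -0.3, -0.1, 0, 0, 0], [0.4, -0.2, -0.1, 0, 0, 0], [0.3, -0.1, 0, 0, 0, 0], [0.2, -0.1, 0, 0, 0, 0], [0.1, -0.1, 0, 0, 0, 0]],
  ],
)

```text
time: 16.47
position: [0.5604, 0.151, 0.1082]
tool_rot: [0.647, 0.286, -0.417, 0.571]
ft_force: [-0.2, -0.3, -1.3]
grip_width: 0.014
```

```bash
python3 - <<'E'
from g import *
p,r=target([.552,.1545,.23],0,-1,0)
delta(np.array([.562,.153,.1045]),r); print(get_obs()['ft_force'])
E
```

```text
t 16.47 shift cm [ 0.38 -0.08 -0.23] turn u [-0.05  0.03  0.01] | err world mm [ 1.6  2.  -3.7]
[-0.20064678 -0.31482678 -1.28171288]
```

Emit:
send_rows(
  steps=[
    [[0.15, -0.08, 0, 0, 0, 0], [0.15, -0.08, 0, 0, 0, 0], [0.1, -0.05, 0, 0, 0, 0]],
  ],
)

```text
time: 16.72
position: [0.5607, 0.1504, 0.105]
tool_rot: [0.647, 0.285, -0.417, 0.571]
ft_force: [-8.5, 1.2, 15.0]
grip_width: 0.0139
```

Emit:
send_rows(
  steps=[
    [[-0.05, 0.02, 0, 0, 0, 0], [0, 0, 0, 0, 0, 0]],
  ],
)

```text
time: 16.88
position: [0.5606, 0.1504, 0.1065]
tool_rot: [0.648, 0.285, -0.416, 0.571]
ft_force: [-0.7, -0.2, -2.2]
grip_width: 0.0136
```

```bash
python3 - <<'E'
from g import *
goals([])
im,d=camera('scene'); save(cv2.resize(im[80:300,300:580],None,fx=2.5,fy=2.5,interpolation=2),'s16.png'); 
E
```

```text
[ 0.17  0.59  2.   -1.26  0.2   1.6 ] [0.5606 0.1504 0.1065] [-0.7 -0.2 -2.2] 0.0136
tip -0.2 roll -0.1 H [0.551 0.152 0.123] lip rel pan fwd/lat mm 9.6 344.0 lip z 0.028
```

View pics/s16.png

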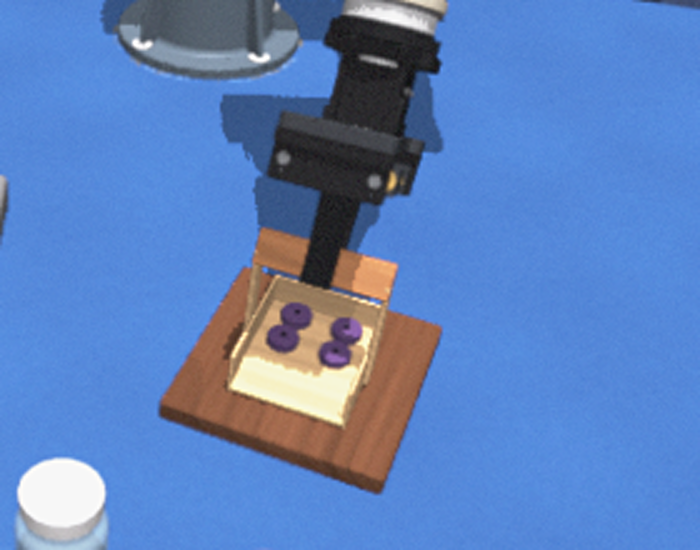

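Emit:
send_rows(
  steps=[
    [[0.1, -0.05, 0, 0, 0, 0]],
  ],
)

```text
time: 17.02
position: [0.5609, 0.1504, 0.1054]
tool_rot: [0.648, 0.285, -0.416, 0.571]
ft_force: [-0.3, 0.4, -2.1]
grip_width: 0.0137
```

Emit:
send_rows(
  steps=[
    [[0, 0, 0, 0, 0, 0], [0, 0, 0, 0, 0, 0], [0, 0, 0, 0, 0, 0], [0, 0, 0, 0, 0, 0], [0, 0, 0, 0, 0, 0], [0, 0, 0, 0, 0, 0]],
  ],
  gripper=0.4,
)

```text
time: 17.52
position: [0.5625, 0.1506, 0.106]
tool_rot: [0.649, 0.284, -0.415, 0.571]
ft_force: [2.3, 0.0, 0.5]
grip_width: 0.0462
```

```bash
python3 - <<'E'
from g import *
goals([])
P=pose('wrist'); im,d=camera('wrist'); save(im,'w17.png'); 
E
```

```text
[ 0.17  0.59  2.   -1.28  0.2   1.61] [0.5625 0.1506 0.106 ] [2.3 0.  0.5] 0.0462
tip -0.3 roll -0.1 H [0.553 0.153 0.122] lip rel pan fwd/lat mm 11.7 344.6 lip z 0.0277
```

View pics/w17.png

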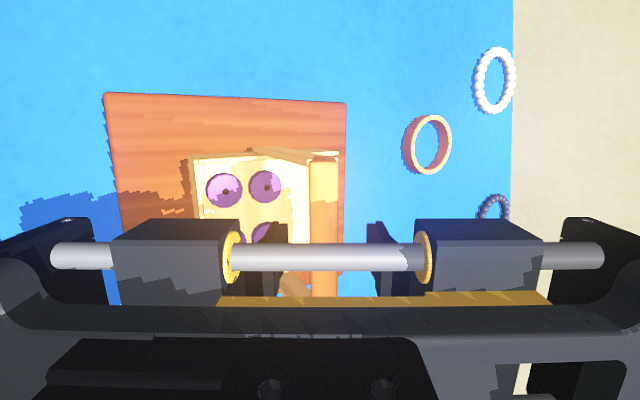

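Emit:
send_rows(
  steps=[
    [[0, 0, 0, 0, 0, 0], [0, 0, 0, 0, 0, 0], [0, 0, 0, 0, 0, 0]],
  ],
  gripper=0.25,
)

```text
time: 17.82
position: [0.5626, 0.1506, 0.1061]
tool_rot: [0.649, 0.284, -0.415, 0.571]
ft_force: [0.1, 0.1, 1.0]
grip_width: 0.0618
```

```bash
python3 - <<'E'
from g import *
goals([])
P=pose('wrist'); im,d=camera('wrist'); save(im,'w18.png'); 
im,d=camera('scene'); save(cv2.resize(im[80:300,300:580],None,fx=2.5,fy=2.5,interpolation=2),'s18.png'); 
E
```

```text
[ 0.17  0.59  2.   -1.28  0.2   1.61] [0.5626 0.1506 0.1061] [0.1 0.1 1. ] 0.0618
tip -0.3 roll -0.2 H [0.553 0.153 0.123] lip rel pan fwd/lat mm 11.8 344.6 lip z 0.0278
```

View pics/w18.png

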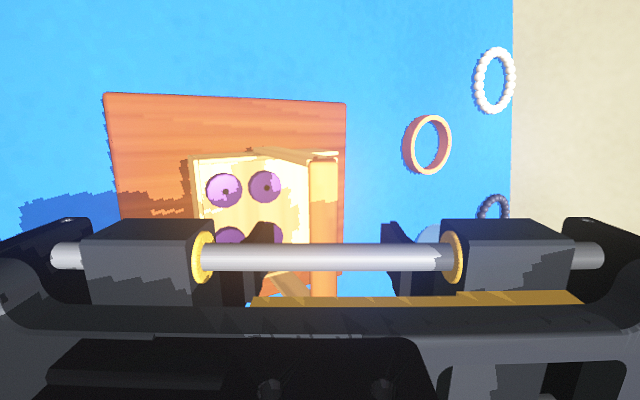

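View pics/s18.png

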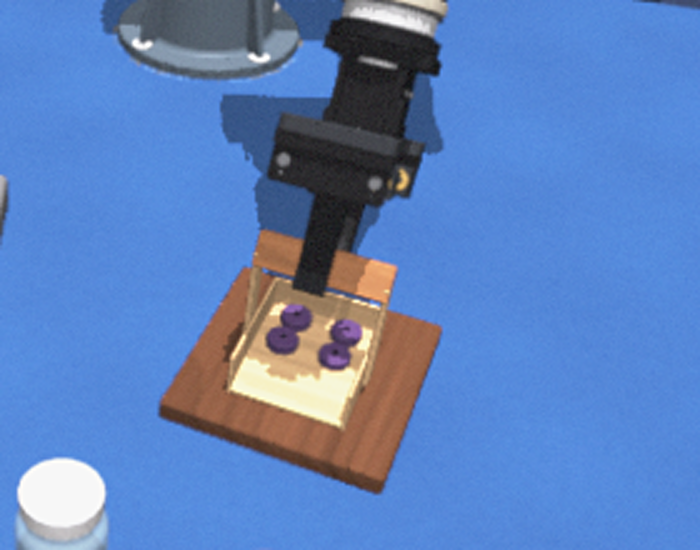

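Emit:
send_rows(
  steps=[
    [[-0.4, 0, 0, 0, 0, 0], [-0.6, 0, 0, 0, 0, 0], [-0.8, 0, 0, 0, 0, 0], [-1, 0, 0, 0, 0, 0], [-1.2, 0, 0, 0, 0, 0], [-1.5, 0, 0, 0, 0, 0], [-1.5, 0, 0, 0, 0, 0], [-1.5, 0, 0, 0, 0, 0]],
  ],
)

```text
time: 18.58
position: [0.5184, 0.1589, 0.1786]
tool_rot: [0.647, 0.286, -0.418, 0.57]
ft_force: [0.2, -0.2, 0.7]
grip_width: 0.0654
```

Emit:
send_rows(
  steps=[
    [[-1.5, 0.5, 0, 0, 0, 0], [-1.5, 0.5, 0, 0, 0, 0], [-1.0, 0.5, 0, 0, 0, 0], [-0.5, 0.2, 0, 0, 0, 0], [0, 0, 0, 0, 0, 0], [0, 0, 0, 0, 0, 0]],
  ],
)

```text
time: 19.08
position: [0.508, 0.1612, 0.2304]
tool_rot: [0.647, 0.286, -0.417, 0.57]
ft_force: [-0.2, -0.1, -0.7]
grip_width: 0.0656
```

```bash
python3 - <<'E'
from m import *
o=get_obs(); print(o['time'],o['q'].round(2),o['position'],o['ft_force'])
for n in ['top','scene']:
    im,d=camera(n); print(n); save(im,n+'9.png')
    try: run(n,d,im)
    except Exception as e: print('err',e)
    if n=='scene':
        save(cv2.resize(im[80:340,150:510],None,fx=2.2,fy=2.2,interpolation=2),'s19.png')
        W=cloud(n,d); m=cv2.inRange(cv2.cvtColor(im,cv2.COLOR_RGB2HSV),(122,60,20),(155,255,255))
        nn,l,s,c=cv2.connectedComponentsWithStats(m)
        for i in range(1,nn):
            if s[i,4]>15 and c[i][0]>190 and c[i][0]<500: print(c[i].round(0),s[i,4],np.nanmedian(W[l==i],0).round(3))
E
```

```text
19.0833 [ 0.22  0.29  1.99 -0.53  0.43  0.87] [0.50798332 0.16120278 0.23039422] [-0.20720636 -0.10642105 -0.71588118]
top
board 2697 ((0.5438063144683838, 0.15382058918476105), (0.16931642591953278, 0.1789635419845581), 76.92694091796875) 0.01779469406465417
bar 398 ((0.5515212416648865, 0.1517501026391983), (0.09680169075727463, 0.02367985062301159), 77.46432495117188) [0.5506632 0.1430757 0.1241844] [0.5318762  0.10337047 0.10002113] [0.57163346 0.19859716 0.13421315]
bin all ((0.5497611165046692, 0.15214109420776367), (0.0967978984117508, 0.1029537245631218), 77.49929809570312)
pan rim 604 ((0.519833505153656, -0.19193148612976074), (0.14212533831596375, 0.14368361234664917), 39.190189361572266) ((0.5199306011199951, -0.19241143763065338), 0.07548512518405914)
scale 3341 ((0.4995347857475281, -0.19613361358642578), (0.22033129632472992, 0.17084574699401855), 9.580615043640137)
jar 399 ((0.7575768232345581, 0.014267203398048878), 0.02723054215312004)
scene
board 3293 ((0.5433655381202698, 0.15322548151016235), (0.17101144790649414, 0.18226340413093567), 76.90023803710938) 0.019767
[... 173 characters left out ...]
 0.10236007 0.10028606] [0.5732329  0.20175615 0.13532297]
bin all ((0.5503406524658203, 0.15229372680187225), (0.09860753268003464, 0.10561314225196838), 76.45305633544922)
pan rim 735 ((0.5190806984901428, -0.19373521208763123), (0.14082862436771393, 0.14493991434574127), 95.55258178710938) ((0.518742024898529, -0.19441311061382294), 0.07764382660388947)
scale 2598 ((0.49934911727905273, -0.1959076225757599), (0.22350548207759857, 0.1683851033449173), 9.277837753295898)
jar 858 ((0.7571241855621338, 0.013357216492295265), 0.027424519881606102)
[252. 173.] 153 [ 0.51  -0.202  0.054]
[269. 178.] 79 [ 0.518 -0.161  0.055]
[415. 211.] 198 [0.534 0.136 0.042]
[436. 217.] 199 [0.536 0.176 0.042]
```

View pics/s19.png

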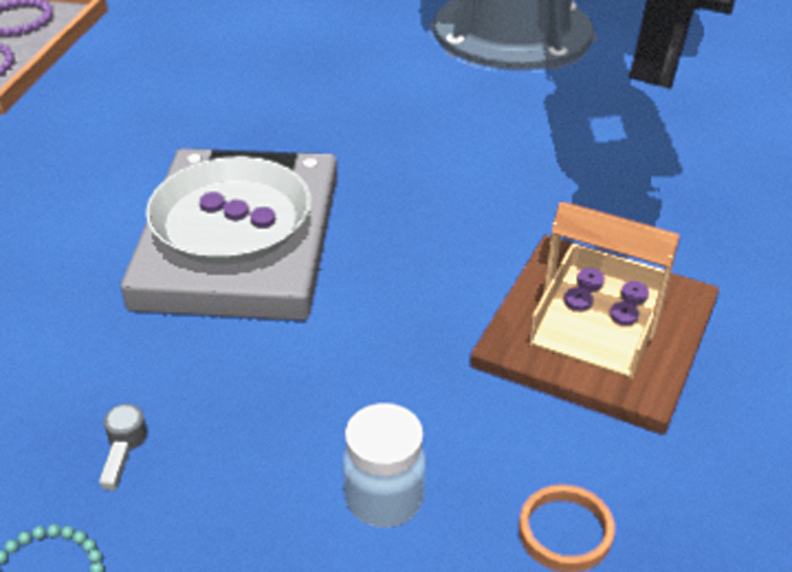

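```bash
python3 -c "
from rig import *
print(hand_in())"
```

```text
the job is handed in; nothing more can be done
None
```

I poured three of the seven discs into the pan and set the bin back upright on its board with the other four still in it. I then handed the job in at about 19 s; no verdict was reported.

**How it went:** I gripped the raked bar, lifted the bin and tipped it in small steps with the lip about 33 mm short of the pan's middle. The three discs on the slope crept from about 20° and dropped between 21.5° and 22.5°. I then tipped the bin back, set it down and let go.

**Last checks, from the scene and top cameras:**
- **Pan:** three discs lie flat on its floor, at about z 0.055 m and well inside its edge.
- **Bin:** the four level-floor discs are still in it. The bar's middle is about 8 mm from the board's middle, and its top reads the same height as at the start, within 1 mm.
- **Arm:** the gripper is open and clear of everything.
- **Bystanders:** the jar measured within about 1 mm of its start. The bangle and magnifier look unmoved in the final picture, but I did not measure them again.

**Other readings:** setting the bin down gave a brief 15 N at the wrist. While opening, the force showed about 2 N as a finger came near the bar, and it fell away once the gripper opened wider. No check failed or disagreed.

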